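# Put the spray bottles back in their colour-matched holders

## Robot

A 6-joint arm with a two-finger parallel gripper is mounted at the origin on the work surface. World frame = base frame: x ahead of the robot, y to its left, z up, the work surface at z = 0. Lengths are in m, angles in rad, forces in N, time in s.
With the tool pointing down it reaches from about 0.35 to 0.975 m from the base axis. Payload 4.9 kg.
Tool frame: the origin (TCP) lies at the very end of the fingers, on their centre line; the grasp point (between the pads) lies 19 mm behind it (manip.hold_point_z is the distance from the TCP to the grasp point, in m); z points along the fingers, y is the direction in which the jaws open and shut (so a half turn about z gives the same grasp; the last joint's range is limited). The gripper opens to 85 mm and grips with 20 to 120 N. Pads are 22 mm wide; open, the fingers measure 114 mm over their backs; the gripper's body (76 mm by 85 mm) begins 54 mm behind the grasp point. The pads swing forward as they close: fully open they stand 13 mm farther back than shut.
Start: joints at [-1.392, 0.053, 1.613, -0, 1.476, -0.119], TCP at [0.183, -0.597, 0.231] pointing down, gripper open.
Joint ranges: [-3.01, 3.01], [-1.01, 2.22], [0.06, 2.58], [-1.02, 4.17], [0.09, 2.62], [-3.14, 3.14]. Speed limits (rad/s): [2.57, 2.57, 3.14, 3.14, 3.14, 3.14].

## Interface

Orientations are given as a unit quaternion [w, x, y, z].
In Python, from plant import monitor, grab_frame, camera_params, ticket, manip gives the robot as it stands.
- The arm moves only by the tool play_rows, never from a script. Its argument "commands" is a list of rows, each an object of numbers: "dx", "dy", "dz": the shift along the tool's x, y, z in cm; "rx", "ry", "rz": the turn, a rotation vector about the tool's x, y, z in rad; "claw": the closure, from 0 (fully open) to 1 (shut). In form: [{"dx": .., "dy": .., "dz": .., "rx": .., "ry": .., "rz": .., "claw": ..}, ...]. A call has 1 to 5 rows; each row is the pose to reach, as a shift and turn from the pose measured when the call began, along the tool's axes at that moment; what a row does not reach only later rows make up. A row lasts 1/10 s, in which the tool goes at most 50 mm and 8.59 degrees, less where a joint would pass 70% of its speed; a pose out of reach is approached as far as the arm can. A call with a gripper value outside its range is refused whole. The fingers move at their own pace and stop on an object; the grip force is fixed at half the most. Time passes only in rows, so rows that repeat a pose let the fingers close. It gives the time, the measured TCP pose, the force and the opening at its end, in the units of the state.
- monitor.state(): the state, without advancing time (a new reading comes with each control period).
- grab_frame(name): name is "scene" or "top" or "wrist"; returns the picture (420x560x3 uint8, blue, green, red); there is no depth.
- camera_params(name): a dict with "fx", "fy", "cx", "cy" (pixels), "rvec" (rotation vector, rad) and "tvec" (3), from world to camera coordinates, as OpenCV has them; the wrist camera has in their place "tool_from_camera" (4x4, takes a point from camera to tool coordinates, whose origin is the TCP and whose axes are the flange's). Camera axes: x right, y down, z forward; pixel columns grow to the right and rows downward; lengths in m; the calibration is good to about 2 mm. The wrist camera is an equidistant fisheye: a pixel r from the principal point sees the ray r / f radians off the axis. A picture is of the moment at which its call begins: read the wrist's pose just before it. camera_params takes no time and is no camera call.
- ticket.job_done(): hands the job in, once; it reports no verdict.
The state is a dict: "time": time; "joint_pos": joint angles; "joint_vel": joint speeds; "joint_efforts": joint torques, N m; "tool_pos": TCP position; "tool_rot": TCP orientation; "contact_force": force on the tool from outside, world axes, zero at the start; "ft_torque": the same for the moment, N m; "gripper_width": opening from 0.0 (shut) to 1.0 (fully open).
Only numpy, scipy, OpenCV 4.12 (cv2) and the standard library are available. Lean on these libraries where they do the work, as an engineer would, in place of code of your own. Each camera call takes 0.05 s, during which the arm holds its last target.

## Task

Stand each of the four spray bottles in the chrome holder whose pad has its colour (teal, lime, amber; the clear bottle with the white head goes in the holder with the white pad), fully down on the pad inside the wire ring and upright. Keep the bottles upright on the way and set them down rather than dropping them, and leave the soap dish and the squeegee where they are.

Things in the scene. Friction and masses are not known exactly. Their poses are not given: they have to be found in the camera images.
- bottle_teal: Loose upright trigger spray bottle, dark teal (blue-green) plastic with a teal spray head; 0.13-0.25 kg. Body 48 mm diameter to z = 78 mm, narrowing to a 27 mm neck; on top a head block, x -27 to 33, 24 wide (y), z 100 to 132 mm, black nozzle to x = 41 mm, thin trigger under it. Grip from above across the 24 mm width over the axis. Origin: centre of underside; z up, x to nozzle. Any yaw.
- bottle_lime: Loose upright trigger spray bottle, lime green plastic with a lime green spray head; 0.13-0.25 kg. Body 48 mm diameter to z = 78 mm, narrowing to a 27 mm neck; on top a head block, x -27 to 33, 24 wide (y), z 100 to 132 mm, black nozzle to x = 41 mm, thin trigger under it. Grip from above across the 24 mm width over the axis. Origin: centre of underside; z up, x to nozzle. Any yaw.
- bottle_amber: Loose upright trigger spray bottle, amber (orange) plastic with an amber spray head; 0.13-0.25 kg. Body 48 mm diameter to z = 78 mm, narrowing to a 27 mm neck; on top a head block, x -27 to 33, 24 wide (y), z 100 to 132 mm, black nozzle to x = 41 mm, thin trigger under it. Grip from above across the 24 mm width over the axis. Origin: centre of underside; z up, x to nozzle. Any yaw.
- bottle_clear: Loose upright trigger spray bottle, clear, see-through plastic with a white spray head; 0.13-0.25 kg. Body 48 mm diameter to z = 78 mm, narrowing to a 27 mm neck; on top a head block, x -27 to 33, 24 wide (y), z 100 to 132 mm, black nozzle to x = 41 mm, thin trigger under it. Grip from above across the 24 mm width over the axis. Origin: centre of underside; z up, x to nozzle. Any yaw.
- holder_teal: Chrome bottle holder fixed to the counter: base 90 x 90 mm, square 84 mm pad coloured dark teal, pad top at z = 9 mm; above it a wire ring, clear opening 70 mm, top at z = 37.5 mm, on four thin posts. A bottle stands inside the ring on the pad. Origin: centre of underside, on the ring's axis; z up. Holders are 130 mm or more apart.
- holder_lime: Chrome bottle holder fixed to the counter: base 90 x 90 mm, square 84 mm pad coloured lime green, pad top at z = 9 mm; above it a wire ring, clear opening 70 mm, top at z = 37.5 mm, on four thin posts. A bottle stands inside the ring on the pad. Origin: centre of underside, on the ring's axis; z up. Holders are 130 mm or more apart.
- holder_amber: Chrome bottle holder fixed to the counter: base 90 x 90 mm, square 84 mm pad coloured amber (orange), pad top at z = 9 mm; above it a wire ring, clear opening 70 mm, top at z = 37.5 mm, on four thin posts. A bottle stands inside the ring on the pad. Origin: centre of underside, on the ring's axis; z up. Holders are 130 mm or more apart.
- holder_clear: Chrome bottle holder fixed to the counter: base 90 x 90 mm, square 84 mm pad coloured white (this is the holder for the clear bottle), pad top at z = 9 mm; above it a wire ring, clear opening 70 mm, top at z = 37.5 mm, on four thin posts. A bottle stands inside the ring on the pad. Origin: centre of underside, on the ring's axis; z up. Holders are 130 mm or more apart.
- soap_dish: White ceramic soap dish with a pale bar of soap in it, loose, 62 mm (x) x 96 mm (y), 24 mm high, between the bottles and the holders; a bystander to leave alone. Origin: centre of the underside.
- squeegee: Yellow squeegee lying on the counter at the right, loose: blade 220 mm along x, handle reaching 160 mm towards -y, 16 mm high; a bystander to leave alone. Origin: underside of the blade's middle.
Things that resemble listed ones, but are neither listed nor needed, are in the scene too. What is shaped like the bottle_teal but pink or purple is not meant.

How it is judged:
By the outcome, as a careful person would: the job done as asked, in the order asked, and still so for the second after the job is handed in, with the robot touching nothing.
It also fails if it takes over 128 s, if anything falls off the work surface, if the arm or the gripper's body presses on something with over 40 N, if the wrist force passes 120 N, or if a joint passes its speed limit or range.

## Working session

There is one attempt and no reset: what is moved stays moved. The work goes in short steps, Python scripts to look and compute and a tool call to move; the robot and the scene stay as the last step left them, time stands still between calls to the robot, and variables do not carry over. Pictures are saved under pics/ and viewed, and the job is handed in when it is done.

Besides the shell and the picture viewer there is one more tool, called after "Emit:" as name(argument=value, ...) on one line, values as JSON. play_rows: Moves the arm, as the interface text tells. Its arguments: {"type":"object","properties":{"commands":{"type":"array"}},"required":["commands"]}

```bash
ls; mkdir -p pics; python3 - <<'E'
from plant import monitor, grab_frame, camera_params, manip
import cv2
print(monitor.state())
for n in ("scene","top"):
    cv2.imwrite(f"pics/{n}0.png",grab_frame(n)); print(n,camera_params(n))
print(camera_params("wrist"),manip.hold_point_z)
E
```

```text
pics
{'time': 0.0, 'joint_pos': array([-1.39199231e+00,  5.33743463e-02,  1.61430490e+00,  2.12041015e-07,
        1.47598129e+00, -1.19009134e-01]), 'joint_vel': array([-3.76256007e-04,  6.13700877e-04,  1.35760360e-03,  1.78663629e-03,
       -1.79078331e-05,  7.59976114e-04]), 'joint_efforts': array([-5.15281699e-04, -3.93682837e+01, -3.70177174e+01, -1.12073419e-04,
        7.12594439e-03, -3.05260073e-06]), 'tool_pos': array([ 0.18327742, -0.5968722 ,  0.23004566]), 'tool_rot': array([-1.03348234e-03,  9.88933359e-01,  1.48356807e-01, -3.08021060e-05]), 'contact_force': array([-0.0920627 ,  1.32981253, -0.6144534 ]), 'ft_torque': array([ 0.05571121,  0.0369726 , -0.03622213]), 'gripper_width': 0.9987105412740204}
scene {'fx': 391.76592326375624, 'fy': 391.76592326375624, 'cx': 277.77468314314854, 'cy': 210.8533732919494, 'rvec': array([ 2.11146394,  0.77430266, -0.39630812]), 'tvec': array([-0.32204731, -0.20301484,  1.3253627 ])}
top {'fx': 495.0645150550757, 'fy': 495.0645150550757, 'cx': 265.03261521987775, 'cy': 203.41670388356565, 'rvec': array([ 2.17696488, -2.16702137,  0.10957038]), 'tvec': array([-0.06017442,  0.53393377,  1.05812804])}
{'fx': 325.19226210127806, 'fy': 325.19226210127806, 'cx': 281.1541748213396, 'cy': 209.73168952188763, 'tool_from_camera': array([[-6.08448717e-04, -9.62463470e-01, -2.71410572e-01,
         6.91848273e-02],
       [ 9.99999504e-01, -7.99568954e-04,  5.93593291e-04,
         2.11282320e-05],
       [-7.88323326e-04, -2.71410076e-01,  9.62463479e-01,
        -1.42384472e-01],
       [ 0.00000000e+00,  0.00000000e+00,  0.00000000e+00,
         1.00000000e+00]])} 0.0187
```

View pics/scene0.png

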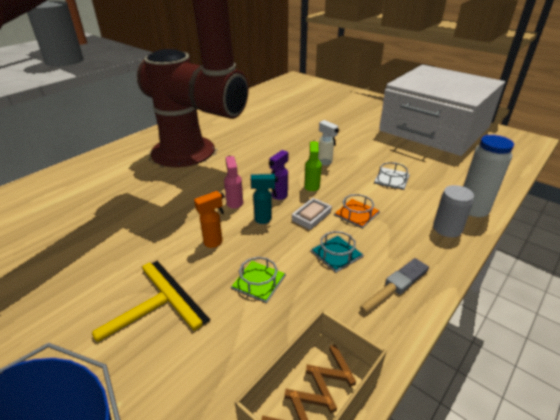

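View pics/top0.png

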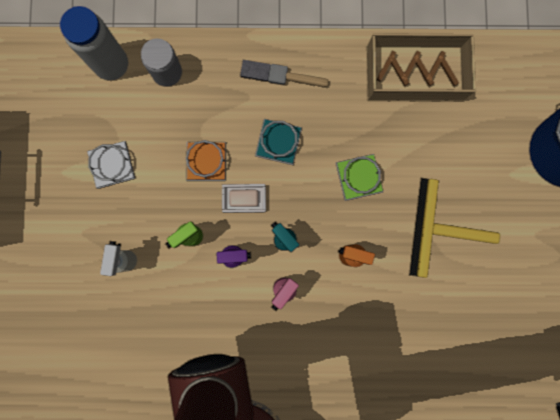

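```bash
python3 - <<'E'
import cv2
t=cv2.imread("pics/top0.png")
cv2.imwrite("pics/top0c1.png",cv2.resize(t[200:320,90:250],None,fx=5,fy=5,interpolation=cv2.INTER_CUBIC))
cv2.imwrite("pics/top0c2.png",cv2.resize(t[200:320,240:400],None,fx=5,fy=5,interpolation=cv2.INTER_CUBIC))
cv2.imwrite("pics/top0c3.png",cv2.resize(t[110:220,80:400],None,fx=2.5,fy=2.5,interpolation=cv2.INTER_CUBIC))
E
```

```text
(no output)
```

View pics/top0c1.png

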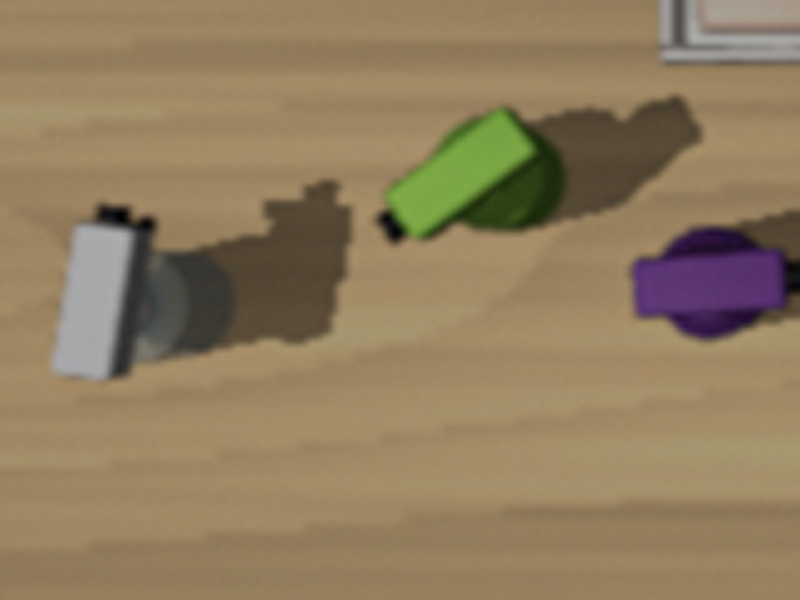

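View pics/top0c2.png

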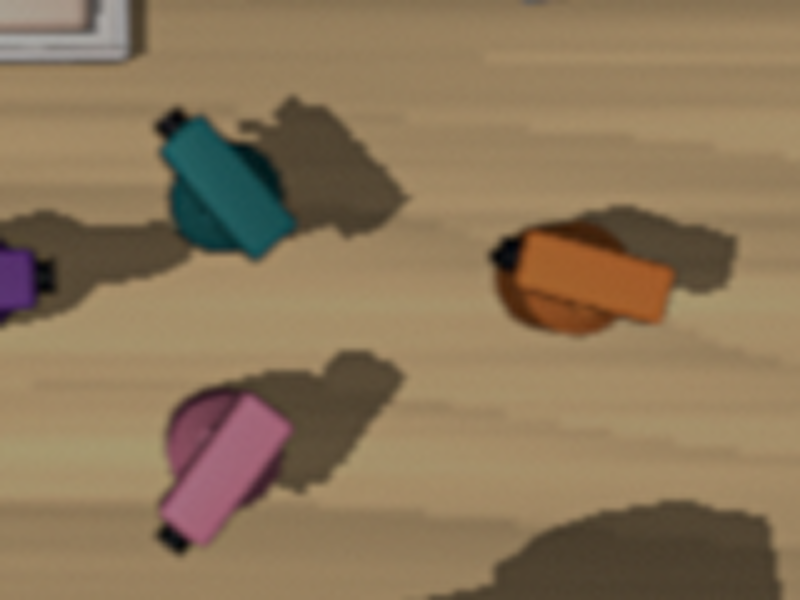

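View pics/top0c3.png

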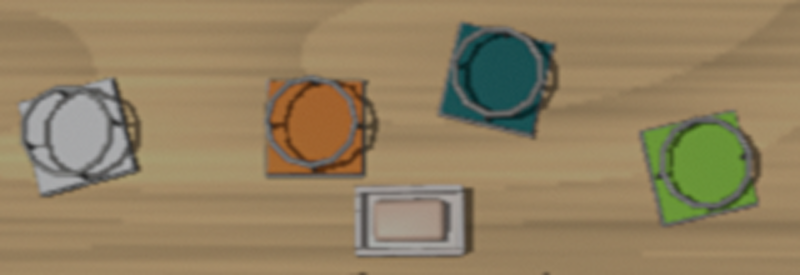

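```bash
cat > h.py <<'E'
import numpy as np, cv2
from scipy.spatial.transform import Rotation as R
from scipy.optimize import least_squares
from plant import monitor, grab_frame, camera_params, manip
def cam(n):
    p=camera_params(n); K=np.array([[p['fx'],0,p['cx']],[0,p['fy'],p['cy']],[0,0,1.]]); return K,p['rvec'],p['tvec']
def back(n,uv,z):
    K,r,t=cam(n); M=cv2.Rodrigues(r)[0]; c=-M.T@t
    uv=np.atleast_2d(uv); d=(np.linalg.inv(K)@np.c_[uv,np.ones(len(uv))].T).T@M
    return (c+d*((z-c[2])/d[:,2])[:,None])[:,:2]
def proj(n,P):
    K,r,t=cam(n); return cv2.projectPoints(np.atleast_2d(P).astype(float),r,t,K,None)[0][:,0]
def tcp():
    s=monitor.state(); q=s['tool_rot']; return s['tool_pos'],R.from_quat([q[1],q[2],q[3],q[0]]),s
E
cat > m.py <<'E'
from h import *
off1=(90,200);off2=(240,200)
# order: back-left,... corners: nozzle-end pair first
H={'clear':(off1,[(77,223),(136,227),(104,377),(55,375)]),
'lime':(off1,[(386,192),(420,238),(538,152),(503,108)]),
'teal':(off2,[(163,150),(204,116),(296,220),(260,259)]),
'amber':(off2,[(525,230),(517,287),(660,324),(675,268)])}
B={}
for k,(o,c) in H.items():
    p=back('top',np.array(c)/5.+o,.132)
    f=(p[0]+p[1])/2; b=(p[2]+p[3])/2; d=f-b; y=np.arctan2(d[1],d[0])
    ctr=p.mean(0)-.003*np.array([np.cos(y),np.sin(y)])
    print(k,ctr.round(4),'yaw',y.round(3),'len',np.linalg.norm(d).round(4),'w',np.linalg.norm(p[0]-p[1]).round(4),np.linalg.norm(p[2]-p[3]).round(4)); B[k]=(ctr,y)
P={'clear':[(20,102),(114,78),(139,172),(43,194)],'amber':[(269,79),(367,79),(366,177),(265,177)],
'teal':[(463,24),(554,44),(536,137),(440,113)],'lime':[(640,130),(735,111),(758,204),(663,226)]}
Rg={'clear':(80,131),'amber':(312,121),'teal':(500,71),'lime':(709,162)}
HH={}
for k,c in P.items():
    p=back('top',np.array(c)/2.5+(80,110),.006); r=back('top',np.array(Rg[k])/2.5+(80,110),.036)[0]
    print('hold',k,p.mean(0).round(4),'ring',r.round(4),'side',np.linalg.norm(p-np.roll(p,1,0),axis=1).round(3)); HH[k]=p.mean(0)
E
cat > ov.py <<'E'
from m import *
im={n:cv2.resize(cv2.imread(f'pics/{n}0.png'),None,fx=3,fy=3,interpolation=cv2.INTER_CUBIC) for n in('scene','top')}
a=np.linspace(0,6.28,60)
for n,I in im.items():
    def pl(X): cv2.polylines(I,[np.int32(proj(n,X)*3+1)],True,(255,0,255),1,cv2.LINE_AA)
    for k,(c,y) in B.items():
        m=cv2.Rodrigues(np.array([0,0,y]))[0]
        pl(np.c_[c[0]+.024*np.cos(a),c[1]+.024*np.sin(a),0*a])
        pl((m@np.array([[.033,.012,.132],[.033,-.012,.132],[-.027,-.012,.132],[-.027,.012,.132]]).T).T+[c[0],c[1],0])
    for k,c in HH.items(): pl(np.c_[c[0]+.0375*np.cos(a),c[1]+.0375*np.sin(a),0*a+.036])
cv2.imwrite('pics/ov_scene.png',im['scene'][330:930,540:1260])
t=im['top'];cv2.imwrite('pics/ov_top.png',cv2.resize(t[330:870,240:1200],(800,450)))
E
python3 ov.py
```

```text
clear [0.4082 0.2479] yaw -0.143 len 0.0592 w 0.0232 0.0191
lime [0.4635 0.1021] yaw 2.207 len 0.0565 w 0.0226 0.0223
teal [ 0.455  -0.1012] yaw 0.729 len 0.0557 w 0.021 0.0208
amber [ 0.4216 -0.2444] yaw 1.325 len 0.0589 w 0.0225 0.0227
hold clear [0.6224 0.2875] ring [0.6218 0.2774] side [0.087 0.087 0.089 0.088]
hold amber [0.6312 0.0739] ring [0.6317 0.0746] side [0.089 0.089 0.089 0.091]
hold teal [ 0.6765 -0.0894] ring [ 0.6771 -0.09  ] side [0.085 0.085 0.087 0.089]
hold lime [ 0.5968 -0.2698] ring [ 0.5971 -0.2728] side [0.089 0.088 0.087 0.088]
```

View pics/ov_scene.png

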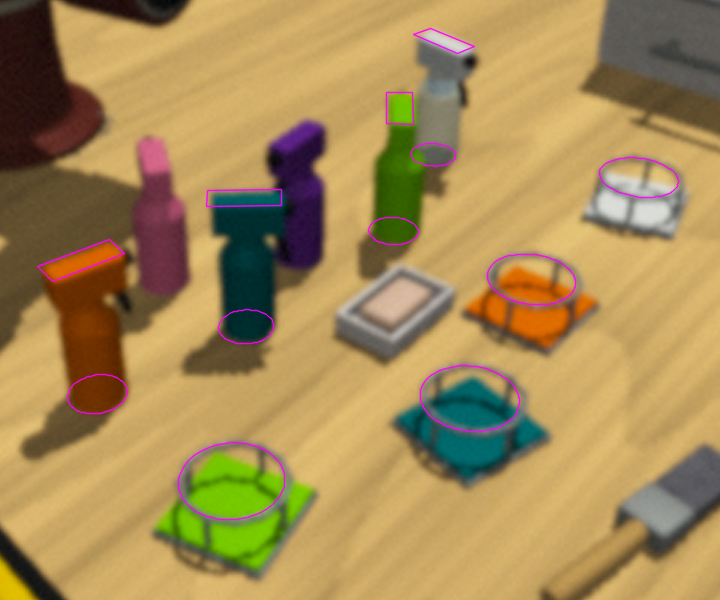

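View pics/ov_top.png

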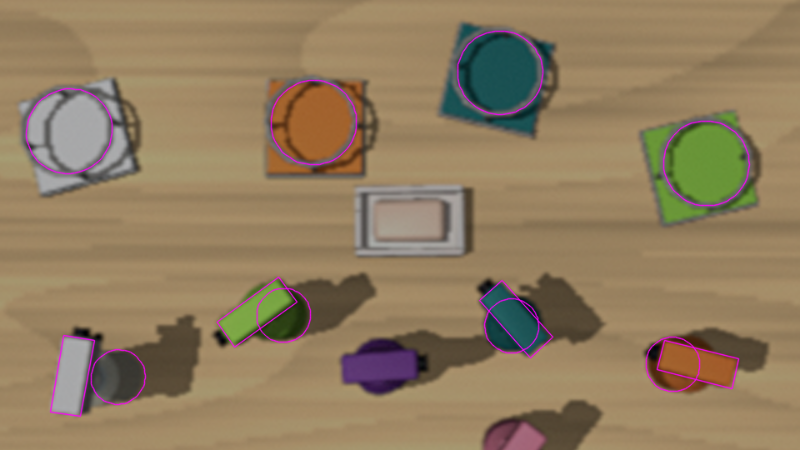

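Candidates, as top-view pixels:
- **Teal:** (283,237)
- **Lime:** (184,236)
- **Amber:** (357,255)
- **Clear, white head:** (113,260)
- **Decoys:** purple (233,257) and pink (285,293)

The pads are at white (111,164), amber (207,160), teal (279,142) and lime (360,177). The close crops confirm the choices, and the model overlays match in both views.

```bash
cat > go.py <<'E'
import sys
from h import *
def go(x,y,z,phi):
    p,r,s=tcp(); c,sn=np.cos(phi),np.sin(phi)
    T=R.from_matrix(np.array([[c,sn,0],[sn,-c,0],[0,0,-1]]).reshape(3,3))
    d=r.inv().apply(np.array([x,y,z])-p)*100; w=(r.inv()*T).as_rotvec()
    print('t',round(s['time'],2),'pos',p.round(4),'F',s['contact_force'].round(1),'g',round(s['gripper_width'],3)); print('d',d.round(2),'rot',w.round(3),'j6',s['joint_pos'][5].round(2))
go(*map(float,sys.argv[1:5]))
E
python3 go.py .455 -.101 .25 .729
```

```text
t 0.1 pos [ 0.1833 -0.5969  0.2302] F [-0.1 -0.7 -0.3] g 1.002
d [ 40.53 -39.44  -1.9 ] rot [-0.002 -0.001 -0.431] j6 -0.12
```

Emit:
play_rows(commands=[{"dx": 3.5, "dy": -3.5, "dz": -2, "rz": -0.08, "claw": 0.3}, {"dx": 7, "dy": -7, "dz": -2, "rz": -0.16, "claw": 0.3}, {"dx": 10.5, "dy": -10.5, "dz": -2, "rz": -0.24, "claw": 0.3}, {"dx": 14, "dy": -14, "dz": -2, "rz": -0.32, "claw": 0.3}, {"dx": 17.5, "dy": -17.5, "dz": -2, "rz": -0.4, "claw": 0.3}])

```text
invalid input
```

```bash
python3 go.py .455 -.101 .25 .729
```

```text
t 0.1 pos [ 0.1833 -0.5969  0.2302] F [-0.1 -0.7 -0.3] g 1.002
d [ 40.53 -39.44  -1.9 ] rot [-0.002 -0.001 -0.431] j6 -0.12
```

Emit:
play_rows(commands=[{"dx": 3.5, "dy": -3.5, "dz": -2, "rx": 0, "ry": 0, "rz": -0.08, "claw": 0.3}, {"dx": 7, "dy": -7, "dz": -2, "rx": 0, "ry": 0, "rz": -0.16, "claw": 0.3}, {"dx": 10.5, "dy": -10.5, "dz": -2, "rx": 0, "ry": 0, "rz": -0.24, "claw": 0.3}, {"dx": 14, "dy": -14, "dz": -2, "rx": 0, "ry": 0, "rz": -0.32, "claw": 0.3}, {"dx": 17.5, "dy": -17.5, "dz": -2, "rx": 0, "ry": 0, "rz": -0.4, "claw": 0.3}])

```text
time: 0.6
tool_pos: [0.2991, -0.3774, 0.25]
tool_rot: [-0.001, 0.939, 0.343, 0.0]
contact_force: [0.3, -0.2, -0.4]
gripper_width: 0.699
```

```bash
python3 go.py .455 -.101 .25 .729
```

```text
t 0.6 pos [ 0.2991 -0.3774  0.25  ] F [ 0.3 -0.2 -0.4] g 0.699
d [ 29.73 -11.08   0.06] rot [-0.002 -0.001 -0.029] j6 -0.19
```

Emit:
play_rows(commands=[{"dx": 4.5, "dy": -1.7, "dz": 0, "rx": 0, "ry": 0, "rz": -0.03, "claw": 0.3}, {"dx": 9, "dy": -3.4, "dz": 0, "rx": 0, "ry": 0, "rz": -0.03, "claw": 0.3}, {"dx": 13.5, "dy": -5, "dz": 0, "rx": 0, "ry": 0, "rz": -0.03, "claw": 0.3}, {"dx": 18, "dy": -6.7, "dz": 0, "rx": 0, "ry": 0, "rz": -0.03, "claw": 0.3}, {"dx": 22.5, "dy": -8.4, "dz": 0, "rx": 0, "ry": 0, "rz": -0.03, "claw": 0.3}])

```text
time: 1.1
tool_pos: [0.4173, -0.1661, 0.2502]
tool_rot: [-0.001, 0.934, 0.357, 0.0]
contact_force: [0.5, -0.3, -1.0]
gripper_width: 0.702
```

```bash
python3 go.py .455 -.101 .22 .729
```

```text
t 1.1 pos [ 0.4173 -0.1661  0.2502] F [ 0.5 -0.3 -1. ] g 0.702
d [ 7.15 -2.33  3.03] rot [-0.002 -0.001  0.001] j6 0.29
```

Emit:
play_rows(commands=[{"dx": 3.5, "dy": -1.2, "dz": 1.5, "rx": 0, "ry": 0, "rz": 0, "claw": 0.3}, {"dx": 7.15, "dy": -2.35, "dz": 3, "rx": 0, "ry": 0, "rz": 0, "claw": 0.3}, {"dx": 7.15, "dy": -2.35, "dz": 3, "rx": 0, "ry": 0, "rz": 0, "claw": 0.3}, {"dx": 7.15, "dy": -2.35, "dz": 3, "rx": 0, "ry": 0, "rz": 0, "claw": 0.3}])

```text
time: 1.5
tool_pos: [0.4546, -0.1001, 0.2194]
tool_rot: [-0.002, 0.934, 0.358, -0.001]
contact_force: [0.0, 0.6, 0.4]
gripper_width: 0.699
```

```bash
cat > wr.py <<'E'
import sys
from h import *
# wrist picture with predicted bottle model overlaid: x y yaw name
x,y,yaw=map(float,sys.argv[1:4])
p,r,s=tcp(); I=grab_frame('wrist'); c=camera_params('wrist'); T=np.array(c['tool_from_camera'])
def pr(X):
    X=np.atleast_2d(X); t=r.inv().apply(X-p); q=(t-T[:3,3])@T[:3,:3]
    th=np.arctan2(np.hypot(q[:,0],q[:,1]),q[:,2]); a=np.arctan2(q[:,1],q[:,0])
    return np.c_[c['cx']+c['fx']*th*np.cos(a),c['cy']+c['fx']*th*np.sin(a)]
m=cv2.Rodrigues(np.array([0,0,yaw]))[0]
X=(m@np.array([[.033,.012,.132],[.033,-.012,.132],[-.027,-.012,.132],[-.027,.012,.132]]).T).T+[x,y,0]
u=pr(X); print(u.round(0).tolist())
J=cv2.resize(I,None,fx=1.4,fy=1.4,interpolation=cv2.INTER_CUBIC)
cv2.polylines(J,[np.int32(u*1.4)],True,(255,0,255),1,cv2.LINE_AA)
a=np.linspace(0,6.28,50)
cv2.polylines(J,[np.int32(pr(np.c_[x+.024*np.cos(a),y+.024*np.sin(a),0*a])*1.4)],True,(255,255,0),1,cv2.LINE_AA)
cv2.imwrite(f'pics/{sys.argv[4]}.png',J)
E
python3 go.py .455 -.101 .104 .729; python3 wr.py .455 -.1012 .729 w_teal
```

```text
t 1.5 pos [ 0.4546 -0.1001  0.2194] F [0.  0.6 0.4] g 0.699
d [-0.03  0.14 11.54] rot [-0.003 -0.     0.003] j6 0.46
[[266.0, 172.0], [300.0, 172.0], [298.0, 250.0], [267.0, 250.0]]
```

View pics/w_teal.png

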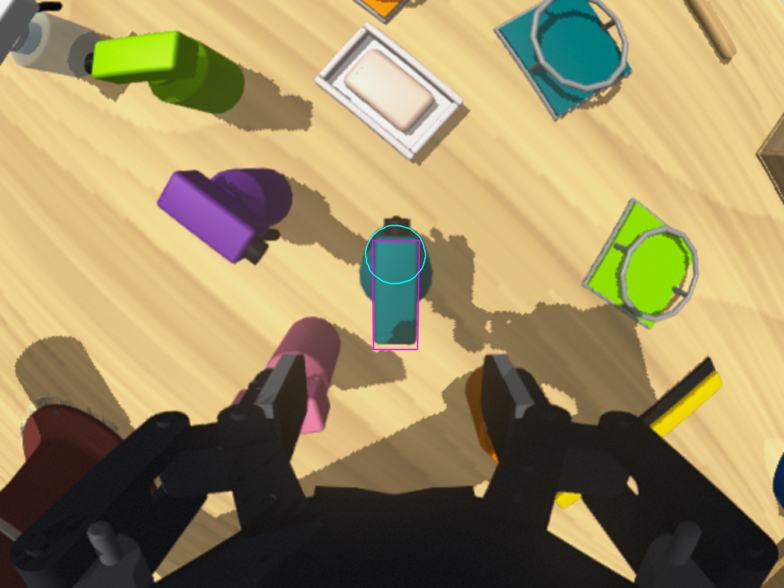

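Emit:
play_rows(commands=[{"dx": 0, "dy": 0.1, "dz": 3, "rx": 0, "ry": 0, "rz": 0, "claw": 0.42}, {"dx": 0, "dy": 0.1, "dz": 6, "rx": 0, "ry": 0, "rz": 0, "claw": 0.42}, {"dx": 0, "dy": 0.1, "dz": 9, "rx": 0, "ry": 0, "rz": 0, "claw": 0.42}, {"dx": 0, "dy": 0.1, "dz": 11.5, "rx": 0, "ry": 0, "rz": 0, "claw": 0.42}, {"dx": 0, "dy": 0.1, "dz": 11.5, "rx": 0, "ry": 0, "rz": 0, "claw": 0.42}])

```text
time: 2.05
tool_pos: [0.4523, -0.1018, 0.1017]
tool_rot: [-0.003, 0.934, 0.356, -0.003]
contact_force: [-0.6, 0.3, -0.2]
gripper_width: 0.577
```

Emit:
play_rows(commands=[{"dx": 0, "dy": 0, "dz": 0, "rx": 0, "ry": 0, "rz": 0, "claw": 0.9}, {"dx": 0, "dy": 0, "dz": 0, "rx": 0, "ry": 0, "rz": 0, "claw": 0.9}, {"dx": 0, "dy": 0, "dz": 0, "rx": 0, "ry": 0, "rz": 0, "claw": 0.9}, {"dx": 0, "dy": 0, "dz": 0, "rx": 0, "ry": 0, "rz": 0, "claw": 0.9}, {"dx": 0, "dy": 0, "dz": 0, "rx": 0, "ry": 0, "rz": 0, "claw": 0.9}])

```text
time: 2.55
tool_pos: [0.4533, -0.1023, 0.1033]
tool_rot: [-0.002, 0.934, 0.356, -0.002]
contact_force: [-1.0, -0.0, 4.1]
gripper_width: 0.27
```

```bash
python3 go.py .455 -.101 .17 .729;python3 go.py .6767 -.0895 .17 .729
```

```text
t 2.55 pos [ 0.4533 -0.1023  0.1033] F [-1.  -0.   4.1] g 0.27
d [ 0.2  -0.02 -6.67] rot [-0.006  0.002 -0.001] j6 0.46
t 2.55 pos [ 0.4533 -0.1023  0.1033] F [-1.  -0.   4.1] g 0.27
d [17.51 13.87 -6.78] rot [-0.006  0.002 -0.001] j6 0.46
```

Emit:
play_rows(commands=[{"dx": 0, "dy": 0, "dz": -1.5, "rx": -0.005, "ry": 0, "rz": 0, "claw": 0.9}, {"dx": 0, "dy": 0, "dz": -4, "rx": -0.005, "ry": 0, "rz": 0, "claw": 0.9}, {"dx": 0, "dy": 0, "dz": -6.5, "rx": -0.005, "ry": 0, "rz": 0, "claw": 0.9}, {"dx": 2, "dy": 1.6, "dz": -7, "rx": -0.005, "ry": 0, "rz": 0, "claw": 0.9}, {"dx": 4, "dy": 3.2, "dz": -7, "rx": -0.005, "ry": 0, "rz": 0, "claw": 0.9}])

```text
time: 3.05
tool_pos: [0.5065, -0.0999, 0.1763]
tool_rot: [0.002, 0.934, 0.356, 0.001]
contact_force: [0.6, -0.0, -0.7]
gripper_width: 0.273
```

```bash
python3 go.py .675 -.0905 .175 .729
```

```text
t 3.05 pos [ 0.5065 -0.0999  0.1763] F [ 0.6 -0.  -0.7] g 0.273
d [13.21 10.51  0.18] rot [ 0.004 -0.001 -0.001] j6 0.5
```

Emit:
play_rows(commands=[{"dx": 3, "dy": 2.4, "dz": 0.2, "rx": 0.003, "ry": 0, "rz": 0, "claw": 0.9}, {"dx": 6.5, "dy": 5.2, "dz": 0.2, "rx": 0.003, "ry": 0, "rz": 0, "claw": 0.9}, {"dx": 10, "dy": 8, "dz": 0.2, "rx": 0.003, "ry": 0, "rz": 0, "claw": 0.9}, {"dx": 13.2, "dy": 10.5, "dz": 0.2, "rx": 0.003, "ry": 0, "rz": 0, "claw": 0.9}, {"dx": 13.2, "dy": 10.5, "dz": 0.2, "rx": 0.003, "ry": 0, "rz": 0, "claw": 0.9}])

```text
time: 3.55
tool_pos: [0.6782, -0.0898, 0.1736]
tool_rot: [-0.0, 0.934, 0.357, 0.0]
contact_force: [-1.1, -0.4, -1.8]
gripper_width: 0.271
```

```bash
cat > sn.py <<'E'
import sys
from h import *
n,o,u,v,w,h=sys.argv[1],sys.argv[2],*map(int,sys.argv[3:7])
I=grab_frame(n)[v:v+h,u:u+w]; f=min(800/w,600/h)
cv2.imwrite(f'pics/{o}.png',cv2.resize(I,None,fx=f,fy=f,interpolation=cv2.INTER_CUBIC))
E
python3 go.py .675 -.0905 .113 .729; python3 sn.py scene s1 200 100 240 180
```

```text
t 3.55 pos [ 0.6782 -0.0898  0.1736] F [-1.1 -0.4 -1.8] g 0.271
d [-0.29 -0.16  6.06] rot [-0.    -0.001  0.   ] j6 0.6
```

View pics/s1.png

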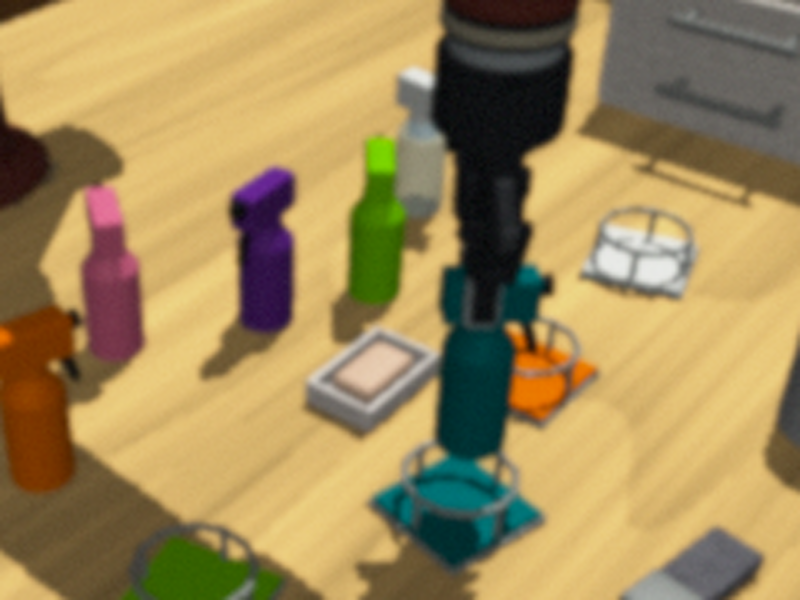

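Teal is upright at (475,390) in the crop, directly above the teal ring at (460,475). Lowering it now.

Emit:
play_rows(commands=[{"dx": -0.2, "dy": -0.1, "dz": 1, "rx": 0, "ry": 0, "rz": 0, "claw": 0.9}, {"dx": -0.2, "dy": -0.1, "dz": 3, "rx": 0, "ry": 0, "rz": 0, "claw": 0.9}, {"dx": -0.2, "dy": -0.1, "dz": 4.5, "rx": 0, "ry": 0, "rz": 0, "claw": 0.9}, {"dx": -0.2, "dy": -0.1, "dz": 5.4, "rx": 0, "ry": 0, "rz": 0, "claw": 0.9}, {"dx": -0.2, "dy": -0.1, "dz": 5.7, "rx": 0, "ry": 0, "rz": 0, "claw": 0.9}])

```text
time: 4.1
tool_pos: [0.6725, -0.0903, 0.1152]
tool_rot: [-0.001, 0.934, 0.356, -0.001]
contact_force: [0.7, -0.5, -1.6]
gripper_width: 0.267
```

```bash
python3 go.py .676 -.09 .1123 .729
```

```text
t 4.1 pos [ 0.6725 -0.0903  0.1152] F [ 0.7 -0.5 -1.6] g 0.267
d [0.28 0.21 0.29] rot [-0.003  0.002 -0.   ] j6 0.6
```

Emit:
play_rows(commands=[{"dx": 0, "dy": 0, "dz": 0.1, "rx": 0, "ry": 0, "rz": 0, "claw": 0.9}, {"dx": 0, "dy": 0, "dz": 0.2, "rx": 0, "ry": 0, "rz": 0, "claw": 0.9}, {"dx": 0, "dy": 0, "dz": 0.3, "rx": 0, "ry": 0, "rz": 0, "claw": 0.9}, {"dx": 0, "dy": 0, "dz": 0.35, "rx": 0, "ry": 0, "rz": 0, "claw": 0.9}, {"dx": 0, "dy": 0, "dz": 0.35, "rx": 0, "ry": 0, "rz": 0, "claw": 0.9}])

```text
time: 4.6
tool_pos: [0.6729, -0.0904, 0.1123]
tool_rot: [-0.001, 0.934, 0.356, -0.001]
contact_force: [-0.2, 0.0, 0.2]
gripper_width: 0.269
```

```bash
python3 go.py .676 -.09 .1123 .729; python3 sn.py scene s2 280 160 140 105
```

```text
t 4.6 pos [ 0.6729 -0.0904  0.1123] F [-0.2  0.   0.2] g 0.269
d [0.26 0.18 0.  ] rot [-0.002  0.001 -0.   ] j6 0.6
```

View pics/s2.png

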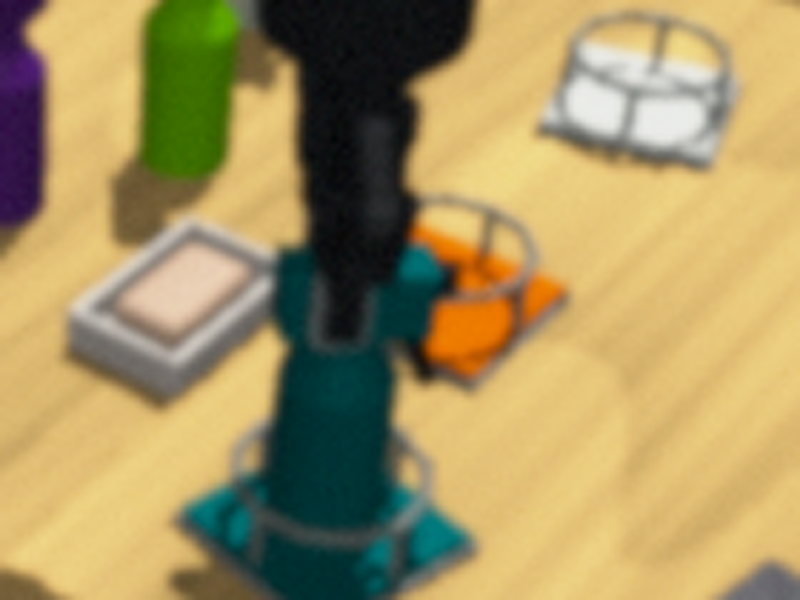

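The bottle is inside the ring, and the vertical force rose from -1.6 to +0.2 N, so it rests on the pad. Releasing and rising.

Emit:
play_rows(commands=[{"dx": 0, "dy": 0, "dz": 0, "rx": 0, "ry": 0, "rz": 0, "claw": 0.65}, {"dx": 0, "dy": 0, "dz": 0, "rx": 0, "ry": 0, "rz": 0, "claw": 0.5}, {"dx": 0, "dy": 0, "dz": 0, "rx": 0, "ry": 0, "rz": 0, "claw": 0.4}, {"dx": 0, "dy": 0, "dz": -2, "rx": 0, "ry": 0, "rz": 0, "claw": 0.4}, {"dx": 0, "dy": 0, "dz": -5, "rx": 0, "ry": 0, "rz": 0, "claw": 0.4}])

```text
time: 5.15
tool_pos: [0.6713, -0.0901, 0.1599]
tool_rot: [-0.003, 0.934, 0.356, -0.003]
contact_force: [0.0, 0.1, -0.4]
gripper_width: 0.601
```

```bash
python3 go.py .4635 .1021 .22 2.207; python3 sn.py scene s3 280 160 140 105
```

```text
t 5.15 pos [ 0.6713 -0.0901  0.1599] F [ 0.   0.1 -0.4] g 0.601
d [ -2.72 -28.21  -5.8 ] rot [-0.009 -0.002 -1.478] j6 0.6
```

View pics/s3.png

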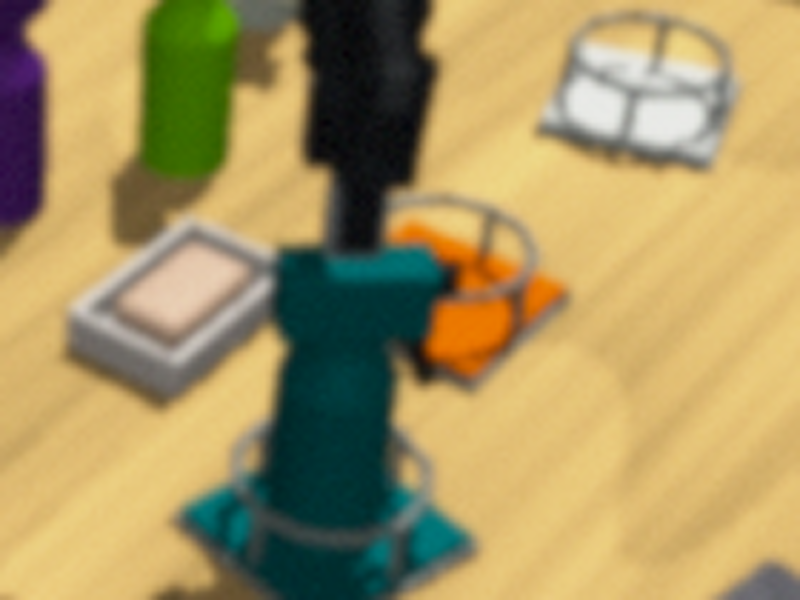

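Emit:
play_rows(commands=[{"dx": -0.1, "dy": -0.5, "dz": -3, "rx": 0, "ry": 0, "rz": 0, "claw": 0.4}, {"dx": -0.6, "dy": -4, "dz": -5.8, "rx": 0, "ry": 0, "rz": -0.14, "claw": 0.4}, {"dx": -0.9, "dy": -8, "dz": -5.8, "rx": 0, "ry": 0, "rz": -0.28, "claw": 0.4}, {"dx": -1.3, "dy": -12.5, "dz": -5.8, "rx": 0, "ry": 0, "rz": -0.42, "claw": 0.4}, {"dx": -1.7, "dy": -17, "dz": -5.8, "rx": 0, "ry": 0, "rz": -0.56, "claw": 0.4}])

```text
time: 5.7
tool_pos: [0.5481, 0.0254, 0.2263]
tool_rot: [0.002, 0.798, 0.603, 0.002]
contact_force: [0.5, 0.4, -0.3]
gripper_width: 0.601
```

```bash
python3 go.py .4635 .1021 .22 2.207
```

```text
t 5.7 pos [0.5481 0.0254 0.2263] F [ 0.5  0.4 -0.3] g 0.601
d [  5.07 -10.24   0.58] rot [ 0.005  0.001 -0.913] j6 0.19
```

Emit:
play_rows(commands=[{"dx": 1.5, "dy": -3, "dz": 0.6, "rx": 0, "ry": 0, "rz": -0.14, "claw": 0.4}, {"dx": 3, "dy": -6, "dz": 0.6, "rx": 0, "ry": 0, "rz": -0.28, "claw": 0.4}, {"dx": 4.5, "dy": -9, "dz": 0.6, "rx": 0, "ry": 0, "rz": -0.42, "claw": 0.4}, {"dx": 5.1, "dy": -10.2, "dz": 0.6, "rx": 0, "ry": 0, "rz": -0.56, "claw": 0.4}, {"dx": 5.1, "dy": -10.2, "dz": 0.6, "rx": 0, "ry": 0, "rz": -0.7, "claw": 0.4}])

```text
time: 6.2
tool_pos: [0.4628, 0.1036, 0.2201]
tool_rot: [0.003, 0.539, 0.842, 0.002]
contact_force: [0.8, 0.4, 0.2]
gripper_width: 0.597
```

```bash
python3 go.py .4635 .1021 .22 2.207
```

```text
t 6.2 pos [0.4628 0.1036 0.2201] F [0.8 0.4 0.2] g 0.597
d [-0.16 -0.    0.01] rot [ 0.006  0.003 -0.205] j6 -0.37
```

Emit:
play_rows(commands=[{"dx": 0, "dy": 0, "dz": 0, "rx": 0.005, "ry": 0.003, "rz": -0.13, "claw": 0.4}, {"dx": -0.1, "dy": 0, "dz": 0, "rx": 0.005, "ry": 0.003, "rz": -0.205, "claw": 0.4}, {"dx": -0.15, "dy": 0, "dz": 0, "rx": 0.005, "ry": 0.003, "rz": -0.205, "claw": 0.4}])

```text
time: 6.5
tool_pos: [0.4635, 0.1023, 0.2203]
tool_rot: [0.001, 0.45, 0.893, 0.0]
contact_force: [0.3, 0.5, 0.5]
gripper_width: 0.6
```

```bash
python3 go.py .4635 .1021 .104 2.207; python3 wr.py .4635 .1021 2.207 w_lime
```

```text
t 6.5 pos [0.4635 0.1023 0.2203] F [0.3 0.5 0.5] g 0.6
d [-0.   -0.03 11.63] rot [0.001 0.001 0.   ] j6 -0.58
[[264.0, 170.0], [297.0, 170.0], [296.0, 248.0], [265.0, 248.0]]
```

View pics/w_lime.png

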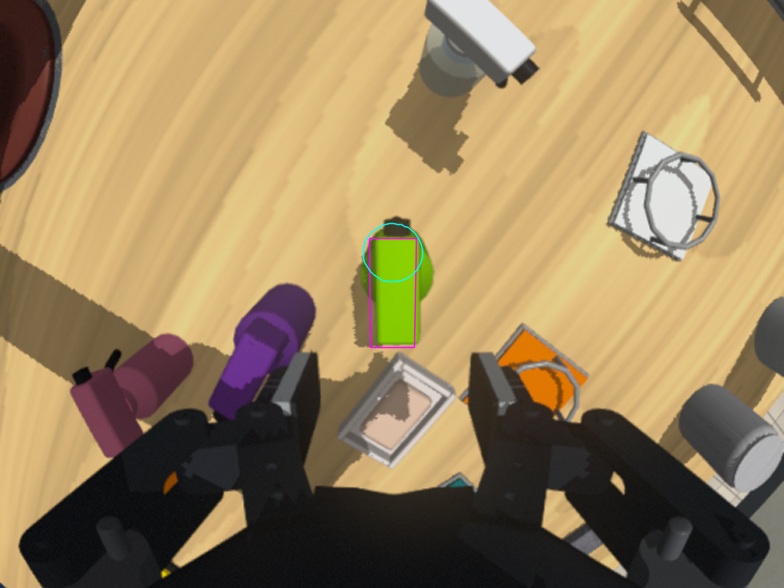

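Emit:
play_rows(commands=[{"dx": 0, "dy": 0.1, "dz": 3, "rx": 0, "ry": 0, "rz": 0, "claw": 0.42}, {"dx": 0, "dy": 0.1, "dz": 6, "rx": 0, "ry": 0, "rz": 0, "claw": 0.42}, {"dx": 0, "dy": 0.1, "dz": 9, "rx": 0, "ry": 0, "rz": 0, "claw": 0.42}, {"dx": 0, "dy": 0.1, "dz": 11.5, "rx": 0, "ry": 0, "rz": 0, "claw": 0.42}, {"dx": 0, "dy": 0.1, "dz": 11.6, "rx": 0, "ry": 0, "rz": 0, "claw": 0.42}])

```text
time: 7.05
tool_pos: [0.4615, 0.1025, 0.1003]
tool_rot: [-0.003, 0.452, 0.892, -0.002]
contact_force: [-0.6, 1.2, -0.9]
gripper_width: 0.578
```

Emit:
play_rows(commands=[{"dx": 0, "dy": 0, "dz": 0, "rx": 0, "ry": 0, "rz": 0, "claw": 0.9}, {"dx": 0, "dy": 0, "dz": 0, "rx": 0, "ry": 0, "rz": 0, "claw": 0.9}, {"dx": 0, "dy": 0, "dz": 0, "rx": 0, "ry": 0, "rz": 0, "claw": 0.9}, {"dx": 0, "dy": 0, "dz": 0, "rx": 0, "ry": 0, "rz": 0, "claw": 0.9}, {"dx": 0, "dy": 0, "dz": 0, "rx": 0, "ry": 0, "rz": 0, "claw": 0.9}])

```text
time: 7.55
tool_pos: [0.4621, 0.1026, 0.1011]
tool_rot: [-0.002, 0.452, 0.892, -0.001]
contact_force: [-0.1, 0.0, 0.3]
gripper_width: 0.268
```

```bash
python3 go.py .4635 .1021 .104 2.207;python3 go.py .56 .06 .175 2.207
```

```text
t 7.55 pos [0.4621 0.1026 0.1011] F [-0.1  0.   0.3] g 0.268
d [-0.12  0.09 -0.29] rot [-0.004 -0.003 -0.003] j6 -0.57
t 7.55 pos [0.4621 0.1026 0.1011] F [-0.1  0.   0.3] g 0.268
d [-9.21  5.35 -7.43] rot [-0.004 -0.003 -0.003] j6 -0.57
```

Emit:
play_rows(commands=[{"dx": 0, "dy": 0, "dz": -1.5, "rx": -0.004, "ry": -0.003, "rz": 0, "claw": 0.9}, {"dx": 0, "dy": 0, "dz": -4, "rx": -0.004, "ry": -0.003, "rz": 0, "claw": 0.9}, {"dx": 0, "dy": 0, "dz": -7, "rx": -0.004, "ry": -0.003, "rz": 0, "claw": 0.9}, {"dx": -3, "dy": 1.7, "dz": -7.5, "rx": -0.004, "ry": -0.003, "rz": 0, "claw": 0.9}, {"dx": -6, "dy": 3.5, "dz": -7.5, "rx": -0.004, "ry": -0.003, "rz": 0, "claw": 0.9}])

```text
time: 8.05
tool_pos: [0.5284, 0.0749, 0.1802]
tool_rot: [0.003, 0.451, 0.892, 0.001]
contact_force: [-0.3, 0.5, -2.0]
gripper_width: 0.274
```

```bash
python3 go.py .56 .06 .175 2.207;python3 go.py .54 -.1 .175 2.207; python3 go.py .596 -.2705 .175 2.207
```

```text
t 8.05 pos [0.5284 0.0749 0.1802] F [-0.3  0.5 -2. ] g 0.274
d [-3.07  1.66  0.54] rot [ 0.005  0.004 -0.002] j6 -0.63
t 8.05 pos [0.5284 0.0749 0.1802] F [-0.3  0.5 -2. ] g 0.274
d [-14.78  -9.44   0.53] rot [ 0.005  0.004 -0.002] j6 -0.63
t 8.05 pos [0.5284 0.0749 0.1802] F [-0.3  0.5 -2. ] g 0.274
d [-31.83 -15.03   0.58] rot [ 0.005  0.004 -0.002] j6 -0.63
```

Emit:
play_rows(commands=[{"dx": -2.5, "dy": 0, "dz": 0.3, "rx": 0.005, "ry": 0.004, "rz": 0, "claw": 0.9}, {"dx": -5.5, "dy": -2.3, "dz": 0.3, "rx": 0.005, "ry": 0.004, "rz": 0, "claw": 0.9}, {"dx": -8.7, "dy": -4.7, "dz": 0.3, "rx": 0.005, "ry": 0.004, "rz": 0, "claw": 0.9}, {"dx": -11.8, "dy": -7.2, "dz": 0.3, "rx": 0.005, "ry": 0.004, "rz": 0, "claw": 0.9}, {"dx": -14.8, "dy": -9.4, "dz": 0.3, "rx": 0.005, "ry": 0.004, "rz": 0, "claw": 0.9}])

```text
time: 8.55
tool_pos: [0.5404, -0.1017, 0.1788]
tool_rot: [0.001, 0.451, 0.892, 0.0]
contact_force: [0.9, -0.3, -1.4]
gripper_width: 0.269
```

```bash
python3 go.py .596 -.2705 .175 2.207
```

```text
t 8.55 pos [ 0.5404 -0.1017  0.1788] F [ 0.9 -0.3 -1.4] g 0.269
d [-16.89  -5.53   0.4 ] rot [ 0.001  0.002 -0.002] j6 -0.96
```

Emit:
play_rows(commands=[{"dx": -4, "dy": -1.3, "dz": 0.4, "rx": 0, "ry": 0, "rz": 0, "claw": 0.9}, {"dx": -8.5, "dy": -2.8, "dz": 0.4, "rx": 0, "ry": 0, "rz": 0, "claw": 0.9}, {"dx": -13, "dy": -4.2, "dz": 0.4, "rx": 0, "ry": 0, "rz": 0, "claw": 0.9}, {"dx": -16.9, "dy": -5.5, "dz": 0.4, "rx": 0, "ry": 0, "rz": 0, "claw": 0.9}, {"dx": -16.9, "dy": -5.5, "dz": 0.4, "rx": 0, "ry": 0, "rz": 0, "claw": 0.9}])

```text
time: 9.05
tool_pos: [0.5971, -0.2754, 0.1763]
tool_rot: [0.002, 0.453, 0.891, -0.001]
contact_force: [-0.1, 0.0, -1.0]
gripper_width: 0.272
```

```bash
python3 go.py .5956 -.2705 .110 2.207; python3 sn.py scene s4 160 140 200 150
```

```text
t 9.05 pos [ 0.5971 -0.2754  0.1763] F [-0.1  0.  -1. ] g 0.272
d [0.51 0.16 6.63] rot [ 0.001  0.005 -0.007] j6 -1.17
```

View pics/s4.png

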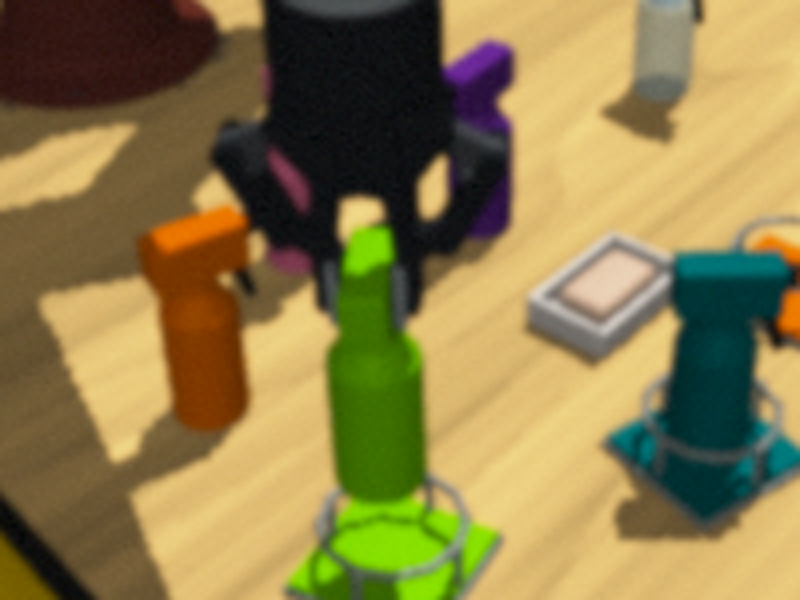

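Lime is upright at (380,420) in the crop, above its ring at (395,525). Teal stands in its holder. Lowering the lime bottle.

Emit:
play_rows(commands=[{"dx": 0.2, "dy": 0.1, "dz": 1, "rx": 0, "ry": 0.004, "rz": 0, "claw": 0.9}, {"dx": 0.4, "dy": 0.15, "dz": 3, "rx": 0, "ry": 0.004, "rz": 0, "claw": 0.9}, {"dx": 0.5, "dy": 0.15, "dz": 4.7, "rx": 0, "ry": 0.004, "rz": 0, "claw": 0.9}, {"dx": 0.5, "dy": 0.15, "dz": 5.8, "rx": 0, "ry": 0.004, "rz": 0, "claw": 0.9}, {"dx": 0.5, "dy": 0.15, "dz": 6.2, "rx": 0, "ry": 0.004, "rz": 0, "claw": 0.9}])

```text
time: 9.6
tool_pos: [0.5939, -0.2665, 0.1116]
tool_rot: [-0.002, 0.452, 0.892, 0.001]
contact_force: [0.0, -0.2, -1.9]
gripper_width: 0.276
```

```bash
python3 go.py .5956 -.2705 .1101 2.207
```

```text
t 9.6 pos [ 0.5939 -0.2665  0.1116] F [ 0.  -0.2 -1.9] g 0.276
d [-0.42 -0.1   0.15] rot [ 0.    -0.005 -0.004] j6 -1.17
```

Emit:
play_rows(commands=[{"dx": -0.2, "dy": 0, "dz": 0, "rx": 0, "ry": -0.004, "rz": 0, "claw": 0.9}, {"dx": -0.3, "dy": 0, "dz": 0.1, "rx": 0, "ry": -0.004, "rz": 0, "claw": 0.9}, {"dx": -0.3, "dy": 0, "dz": 0.15, "rx": 0, "ry": -0.004, "rz": 0, "claw": 0.9}, {"dx": -0.3, "dy": 0, "dz": 0.2, "rx": 0, "ry": -0.004, "rz": 0, "claw": 0.9}, {"dx": -0.3, "dy": 0, "dz": 0.2, "rx": 0, "ry": -0.004, "rz": 0, "claw": 0.9}])

```text
time: 10.1
tool_pos: [0.596, -0.2692, 0.1103]
tool_rot: [0.0, 0.452, 0.892, 0.0]
contact_force: [-0.1, -0.2, -0.6]
gripper_width: 0.271
```

```bash
python3 go.py .5956 -.2705 .1101 2.207; python3 sn.py scene s5 200 200 140 105
```

```text
t 10.1 pos [ 0.596  -0.2692  0.1103] F [-0.1 -0.2 -0.6] g 0.271
d [-0.08 -0.11  0.02] rot [ 0.     0.    -0.004] j6 -1.17
```

View pics/s5.png

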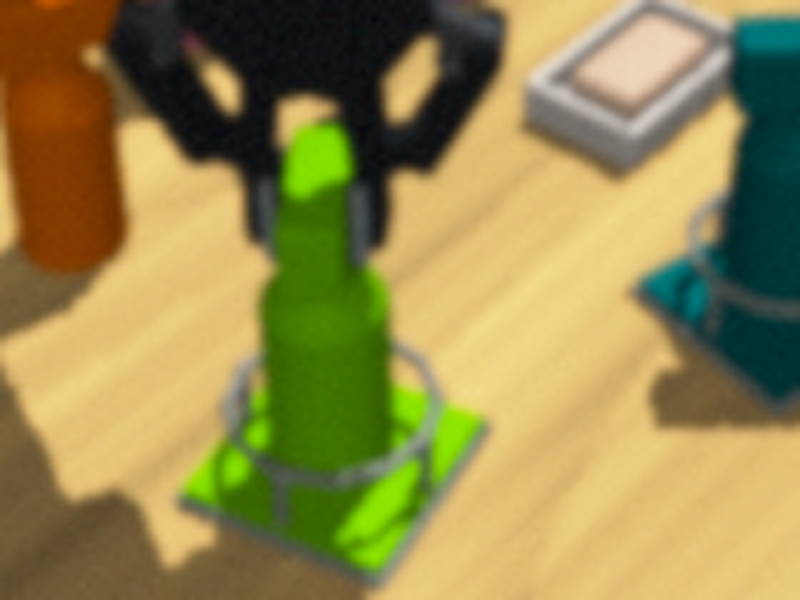

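Lime is inside the ring. I'll press it down 0.5 mm more, then release and rise.

Emit:
play_rows(commands=[{"dx": 0, "dy": 0, "dz": 0.05, "rx": 0, "ry": 0, "rz": 0, "claw": 0.9}, {"dx": 0, "dy": 0, "dz": 0.05, "rx": 0, "ry": 0, "rz": 0, "claw": 0.65}, {"dx": 0, "dy": 0, "dz": 0.05, "rx": 0, "ry": 0, "rz": 0, "claw": 0.5}, {"dx": 0, "dy": 0, "dz": 0.05, "rx": 0, "ry": 0, "rz": 0, "claw": 0.4}, {"dx": 0, "dy": 0, "dz": -1.5, "rx": 0, "ry": 0, "rz": 0, "claw": 0.4}])

```text
time: 10.65
tool_pos: [0.5943, -0.2682, 0.1227]
tool_rot: [-0.003, 0.452, 0.892, 0.0]
contact_force: [0.3, -0.4, 0.2]
gripper_width: 0.6
```

Emit:
play_rows(commands=[{"dx": 0, "dy": 0, "dz": -3, "rx": 0, "ry": 0, "rz": 0, "claw": 0.4}, {"dx": 0, "dy": 0, "dz": -6, "rx": 0, "ry": 0, "rz": 0, "claw": 0.4}, {"dx": 0, "dy": 0, "dz": -9, "rx": 0, "ry": 0, "rz": 0, "claw": 0.4}])

```text
time: 10.95
tool_pos: [0.5947, -0.2685, 0.215]
tool_rot: [-0.002, 0.452, 0.892, 0.0]
contact_force: [0.0, -0.7, 0.7]
gripper_width: 0.602
```

```bash
python3 go.py .4216 -.2444 .22 1.325
```

```text
t 10.95 pos [ 0.5947 -0.2685  0.215 ] F [ 0.  -0.7  0.7] g 0.602
d [ 12.17 -12.54  -0.43] rot [-0.003 -0.003  0.878] j6 -1.17
```

Emit:
play_rows(commands=[{"dx": 3, "dy": -3, "dz": -0.4, "rx": 0, "ry": 0, "rz": 0.14, "claw": 0.4}, {"dx": 6, "dy": -6.2, "dz": -0.4, "rx": 0, "ry": 0, "rz": 0.28, "claw": 0.4}, {"dx": 9, "dy": -9.3, "dz": -0.4, "rx": 0, "ry": 0, "rz": 0.42, "claw": 0.4}, {"dx": 12.2, "dy": -12.5, "dz": -0.4, "rx": 0, "ry": 0, "rz": 0.56, "claw": 0.4}, {"dx": 12.2, "dy": -12.5, "dz": -0.4, "rx": 0, "ry": 0, "rz": 0.7, "claw": 0.4}])

```text
time: 11.45
tool_pos: [0.4177, -0.2425, 0.2195]
tool_rot: [-0.003, 0.733, 0.68, -0.001]
contact_force: [1.4, -0.0, -0.1]
gripper_width: 0.597
```

```bash
python3 go.py .4216 -.2444 .22 1.325
```

```text
t 11.45 pos [ 0.4177 -0.2425  0.2195] F [ 1.4 -0.  -0.1] g 0.597
d [-0.16  0.4  -0.05] rot [-0.006 -0.002  0.17 ] j6 -0.6
```

Emit:
play_rows(commands=[{"dx": -0.1, "dy": 0.4, "dz": 0, "rx": -0.006, "ry": -0.002, "rz": 0.1, "claw": 0.4}, {"dx": -0.15, "dy": 0.4, "dz": 0, "rx": -0.006, "ry": -0.002, "rz": 0.17, "claw": 0.4}, {"dx": -0.15, "dy": 0.4, "dz": 0, "rx": -0.006, "ry": -0.002, "rz": 0.17, "claw": 0.4}])

```text
time: 11.75
tool_pos: [0.4216, -0.2445, 0.2209]
tool_rot: [0.001, 0.788, 0.615, 0.0]
contact_force: [0.6, -0.2, -0.3]
gripper_width: 0.603
```

```bash
python3 go.py .4216 -.2444 .104 1.325; python3 wr.py .4216 -.2444 1.325 w_amber
```

```text
t 11.75 pos [ 0.4216 -0.2445  0.2209] F [ 0.6 -0.2 -0.3] g 0.603
d [ 0.02 -0.03 11.69] rot [ 0.002  0.001 -0.   ] j6 -0.43
[[264.0, 170.0], [297.0, 170.0], [296.0, 248.0], [265.0, 248.0]]
```

View pics/w_amber.png

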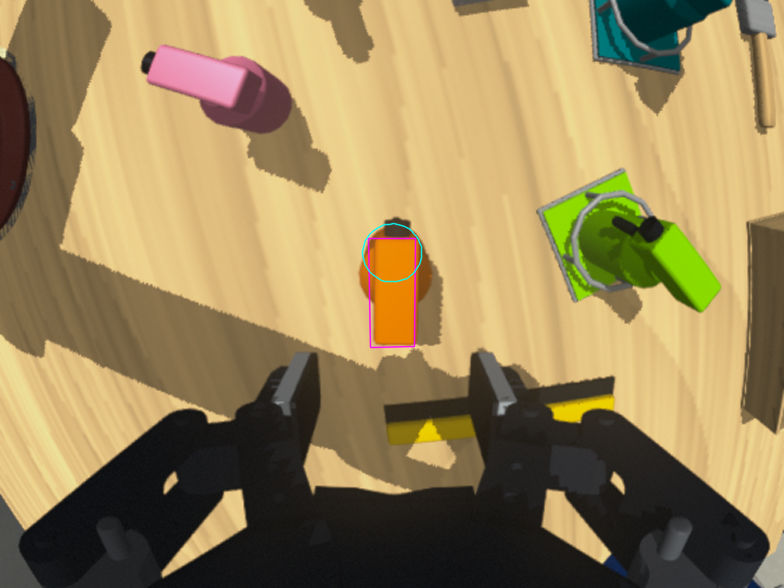

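Amber sits at (395,295), within about 1 mm of the prediction. Pink is well away at (200,75). Descending.

Emit:
play_rows(commands=[{"dx": 0.1, "dy": 0.1, "dz": 3, "rx": 0, "ry": 0, "rz": 0, "claw": 0.42}, {"dx": 0.1, "dy": 0.1, "dz": 6, "rx": 0, "ry": 0, "rz": 0, "claw": 0.42}, {"dx": 0.1, "dy": 0.1, "dz": 9, "rx": 0, "ry": 0, "rz": 0, "claw": 0.42}, {"dx": 0.1, "dy": 0.1, "dz": 11.4, "rx": 0, "ry": 0, "rz": 0, "claw": 0.42}, {"dx": 0.1, "dy": 0.1, "dz": 11.5, "rx": 0, "ry": 0, "rz": 0, "claw": 0.42}])

```text
time: 12.3
tool_pos: [0.421, -0.2421, 0.1021]
tool_rot: [-0.003, 0.788, 0.616, -0.001]
contact_force: [-0.8, 1.0, -0.5]
gripper_width: 0.58
```

Emit:
play_rows(commands=[{"dx": 0, "dy": 0, "dz": 0, "rx": 0, "ry": 0, "rz": 0, "claw": 0.9}, {"dx": 0, "dy": 0, "dz": 0, "rx": 0, "ry": 0, "rz": 0, "claw": 0.9}, {"dx": 0, "dy": 0, "dz": 0, "rx": 0, "ry": 0, "rz": 0, "claw": 0.9}, {"dx": 0, "dy": 0, "dz": 0, "rx": 0, "ry": 0, "rz": 0, "claw": 0.9}, {"dx": 0, "dy": 0, "dz": 0, "rx": 0, "ry": 0, "rz": 0, "claw": 0.9}])

```text
time: 12.8
tool_pos: [0.4217, -0.2426, 0.1033]
tool_rot: [-0.002, 0.788, 0.616, -0.0]
contact_force: [-0.5, -0.2, 1.4]
gripper_width: 0.27
```

```bash
python3 go.py .4216 -.2444 .18 1.325;python3 go.py .525 -.10 .18 1.325; python3 go.py .631 .074 .18 1.325
```

```text
t 12.8 pos [ 0.4217 -0.2426  0.1033] F [-0.5 -0.2  1.4] g 0.27
d [-0.16  0.01 -7.67] rot [-0.003 -0.002  0.003] j6 -0.43
t 12.8 pos [ 0.4217 -0.2426  0.1033] F [-0.5 -0.2  1.4] g 0.27
d [16.34  6.58 -7.66] rot [-0.003 -0.002  0.003] j6 -0.43
t 12.8 pos [ 0.4217 -0.2426  0.1033] F [-0.5 -0.2  1.4] g 0.27
d [35.78 12.68 -7.65] rot [-0.003 -0.002  0.003] j6 -0.43
```

Emit:
play_rows(commands=[{"dx": 0, "dy": 0, "dz": -1.5, "rx": -0.003, "ry": -0.002, "rz": 0, "claw": 0.9}, {"dx": 0, "dy": 0, "dz": -4, "rx": -0.003, "ry": -0.002, "rz": 0, "claw": 0.9}, {"dx": 0.5, "dy": 0.2, "dz": -7, "rx": -0.003, "ry": -0.002, "rz": 0, "claw": 0.9}, {"dx": 3, "dy": 1.2, "dz": -7.6, "rx": -0.003, "ry": -0.002, "rz": 0, "claw": 0.9}, {"dx": 6.5, "dy": 2.6, "dz": -7.6, "rx": -0.003, "ry": -0.002, "rz": 0, "claw": 0.9}])

```text
time: 13.3
tool_pos: [0.4641, -0.187, 0.1833]
tool_rot: [0.003, 0.788, 0.615, 0.001]
contact_force: [0.2, 1.6, -1.9]
gripper_width: 0.272
```

```bash
python3 go.py .525 -.10 .18 1.325; python3 go.py .631 .0755 .18 1.325
```

```text
t 13.3 pos [ 0.4641 -0.187   0.1833] F [ 0.2  1.6 -1.9] g 0.272
d [9.93 3.78 0.32] rot [ 0.006  0.003 -0.   ] j6 -0.29
t 13.3 pos [ 0.4641 -0.187   0.1833] F [ 0.2  1.6 -1.9] g 0.272
d [29.53  9.79  0.3 ] rot [ 0.006  0.003 -0.   ] j6 -0.29
```

Emit:
play_rows(commands=[{"dx": 4, "dy": 1.5, "dz": 0.3, "rx": 0.005, "ry": 0.003, "rz": 0, "claw": 0.9}, {"dx": 8.3, "dy": 3.1, "dz": 0.3, "rx": 0.005, "ry": 0.003, "rz": 0, "claw": 0.9}, {"dx": 12.6, "dy": 4.6, "dz": 0.3, "rx": 0.005, "ry": 0.003, "rz": 0, "claw": 0.9}, {"dx": 17, "dy": 6, "dz": 0.3, "rx": 0.005, "ry": 0.003, "rz": 0, "claw": 0.9}, {"dx": 21, "dy": 7.2, "dz": 0.3, "rx": 0.005, "ry": 0.003, "rz": 0, "claw": 0.9}])

```text
time: 13.8
tool_pos: [0.5861, 0.0011, 0.1814]
tool_rot: [0.001, 0.788, 0.615, 0.001]
contact_force: [0.5, -1.3, -1.3]
gripper_width: 0.269
```

```bash
python3 go.py .631 .0755 .175 1.325
```

```text
t 13.8 pos [0.5861 0.0011 0.1814] F [ 0.5 -1.3 -1.3] g 0.269
d [8.31 2.55 0.65] rot [ 0.002 -0.001  0.001] j6 0.12
```

Emit:
play_rows(commands=[{"dx": 3.5, "dy": 1.1, "dz": 0.6, "rx": 0, "ry": 0, "rz": 0, "claw": 0.9}, {"dx": 6.5, "dy": 2, "dz": 0.6, "rx": 0, "ry": 0, "rz": 0, "claw": 0.9}, {"dx": 8.3, "dy": 2.5, "dz": 0.6, "rx": 0, "ry": 0, "rz": 0, "claw": 0.9}, {"dx": 8.3, "dy": 2.5, "dz": 0.6, "rx": 0, "ry": 0, "rz": 0, "claw": 0.9}])

```text
time: 14.2
tool_pos: [0.6313, 0.0772, 0.1763]
tool_rot: [0.001, 0.787, 0.616, 0.001]
contact_force: [-0.3, -0.3, -2.1]
gripper_width: 0.268
```

```bash
python3 go.py .631 .0755 .1123 1.325; python3 sn.py scene s6 260 80 200 150
```

```text
t 14.2 pos [0.6313 0.0772 0.1763] F [-0.3 -0.3 -2.1] g 0.268
d [-0.18 -0.01  6.4 ] rot [ 0.003 -0.001  0.003] j6 0.25
```

View pics/s6.png

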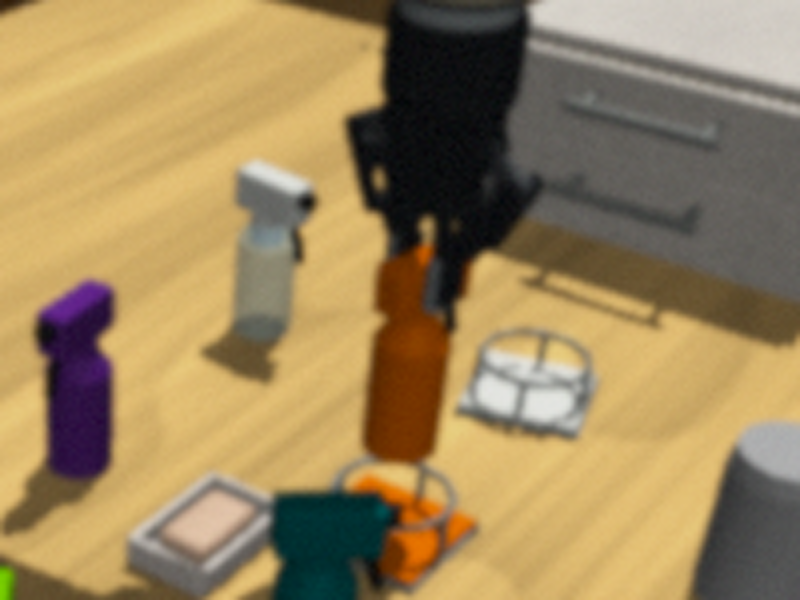

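Amber is upright at (405,380), over the amber ring at (395,490). Lowering.

Emit:
play_rows(commands=[{"dx": -0.1, "dy": 0, "dz": 1, "rx": 0.002, "ry": 0, "rz": 0, "claw": 0.9}, {"dx": -0.15, "dy": 0, "dz": 3, "rx": 0.002, "ry": 0, "rz": 0, "claw": 0.9}, {"dx": -0.15, "dy": 0, "dz": 4.6, "rx": 0.002, "ry": 0, "rz": 0, "claw": 0.9}, {"dx": -0.1, "dy": 0, "dz": 5.6, "rx": 0.002, "ry": 0, "rz": 0, "claw": 0.9}, {"dx": -0.1, "dy": 0, "dz": 6, "rx": 0.002, "ry": 0, "rz": 0, "claw": 0.9}])

```text
time: 14.75
tool_pos: [0.6293, 0.0742, 0.1139]
tool_rot: [-0.001, 0.788, 0.615, -0.001]
contact_force: [-0.6, 0.0, -1.5]
gripper_width: 0.274
```

```bash
python3 go.py .631 .0755 .1123 1.325
```

```text
t 14.75 pos [0.6293 0.0742 0.1139] F [-0.6  0.  -1.5] g 0.274
d [0.17 0.13 0.16] rot [-0.003  0.001  0.001] j6 0.24
```

Emit:
play_rows(commands=[{"dx": 0.1, "dy": 0.1, "dz": 0.05, "rx": -0.002, "ry": 0, "rz": 0, "claw": 0.9}, {"dx": 0.1, "dy": 0.1, "dz": 0.1, "rx": -0.002, "ry": 0, "rz": 0, "claw": 0.9}, {"dx": 0.1, "dy": 0.1, "dz": 0.15, "rx": -0.002, "ry": 0, "rz": 0, "claw": 0.9}, {"dx": 0.1, "dy": 0.1, "dz": 0.2, "rx": -0.002, "ry": 0, "rz": 0, "claw": 0.9}, {"dx": 0.1, "dy": 0.1, "dz": 0.22, "rx": -0.002, "ry": 0, "rz": 0, "claw": 0.9}])

```text
time: 15.25
tool_pos: [0.631, 0.0749, 0.1125]
tool_rot: [0.0, 0.788, 0.616, -0.0]
contact_force: [-0.3, -0.4, 0.8]
gripper_width: 0.267
```

```bash
python3 go.py .631 .0755 .1123 1.325;  python3 sn.py scene s7 300 130 140 105
```

```text
t 15.25 pos [0.631  0.0749 0.1125] F [-0.3 -0.4  0.8] g 0.267
d [ 0.06 -0.01  0.02] rot [0.    0.001 0.001] j6 0.25
```

View pics/s7.png

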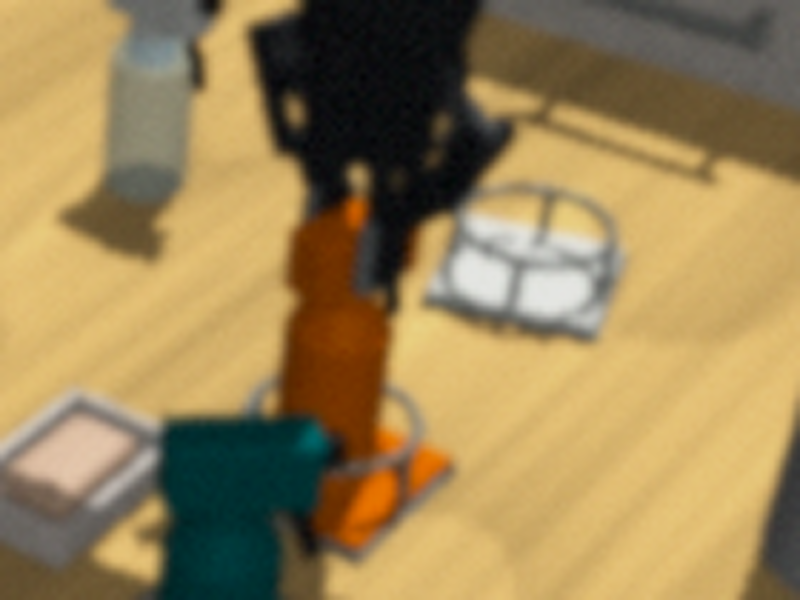

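Amber is in the ring and the pad carries its weight (Fz +0.8 N). Releasing.

Emit:
play_rows(commands=[{"dx": 0, "dy": 0, "dz": 0, "rx": 0, "ry": 0, "rz": 0, "claw": 0.65}, {"dx": 0, "dy": 0, "dz": 0, "rx": 0, "ry": 0, "rz": 0, "claw": 0.5}, {"dx": 0, "dy": 0, "dz": 0, "rx": 0, "ry": 0, "rz": 0, "claw": 0.4}, {"dx": 0, "dy": 0, "dz": -2, "rx": 0, "ry": 0, "rz": 0, "claw": 0.4}, {"dx": 0, "dy": 0, "dz": -5, "rx": 0, "ry": 0, "rz": 0, "claw": 0.4}])

```text
time: 15.8
tool_pos: [0.6292, 0.075, 0.1602]
tool_rot: [-0.001, 0.788, 0.616, -0.002]
contact_force: [-0.1, 0.0, 0.4]
gripper_width: 0.6
```

Emit:
play_rows(commands=[{"dx": 0, "dy": 0, "dz": -3, "rx": 0, "ry": 0, "rz": -0.1, "claw": 0.4}, {"dx": 0, "dy": 0, "dz": -6, "rx": 0, "ry": 0, "rz": -0.24, "claw": 0.4}, {"dx": 0, "dy": 0, "dz": -6, "rx": 0, "ry": 0, "rz": -0.38, "claw": 0.4}, {"dx": 0, "dy": 0, "dz": -6, "rx": 0, "ry": 0, "rz": -0.52, "claw": 0.4}])

```text
time: 16.2
tool_pos: [0.6304, 0.075, 0.2224]
tool_rot: [-0.001, 0.601, 0.799, -0.001]
contact_force: [-0.5, -0.3, 0.5]
gripper_width: 0.601
```

```bash
python3 go.py .4082 .2479 .22 2.9986
```

```text
t 16.2 pos [0.6304 0.075  0.2224] F [-0.5 -0.3  0.5] g 0.601
d [ 22.77 -16.55   0.27] rot [-2.000e-03 -1.000e-03 -1.147e+00] j6 -0.28
```

Emit:
play_rows(commands=[{"dx": 3.5, "dy": -2.5, "dz": 0, "rx": 0, "ry": 0, "rz": -0.14, "claw": 0.4}, {"dx": 7, "dy": -5.1, "dz": 0, "rx": 0, "ry": 0, "rz": -0.28, "claw": 0.4}, {"dx": 10.5, "dy": -7.6, "dz": 0, "rx": 0, "ry": 0, "rz": -0.42, "claw": 0.4}, {"dx": 14, "dy": -10.2, "dz": 0, "rx": 0, "ry": 0, "rz": -0.56, "claw": 0.4}, {"dx": 17.5, "dy": -12.7, "dz": 0, "rx": 0, "ry": 0, "rz": -0.7, "claw": 0.4}])

```text
time: 16.7
tool_pos: [0.4584, 0.2087, 0.2227]
tool_rot: [-0.001, 0.288, 0.958, -0.0]
contact_force: [0.5, 0.3, -0.2]
gripper_width: 0.601
```

```bash
python3 go.py .4082 .2479 .22 2.9986
```

```text
t 16.7 pos [0.4584 0.2087 0.2227] F [ 0.5  0.3 -0.2] g 0.601
d [6.35 0.5  0.28] rot [-0.001 -0.001 -0.441] j6 -0.71
```

Emit:
play_rows(commands=[{"dx": 3, "dy": 0.3, "dz": 0.2, "rx": 0, "ry": 0, "rz": -0.14, "claw": 0.4}, {"dx": 6, "dy": 0.5, "dz": 0.2, "rx": 0, "ry": 0, "rz": -0.28, "claw": 0.4}, {"dx": 6.3, "dy": 0.5, "dz": 0.2, "rx": 0, "ry": 0, "rz": -0.42, "claw": 0.4}, {"dx": 6.3, "dy": 0.5, "dz": 0.2, "rx": 0, "ry": 0, "rz": -0.44, "claw": 0.4}, {"dx": 6.3, "dy": 0.5, "dz": 0.2, "rx": 0, "ry": 0, "rz": -0.44, "claw": 0.4}])

```text
time: 17.2
tool_pos: [0.4088, 0.2476, 0.221]
tool_rot: [-0.001, 0.073, 0.997, -0.0]
contact_force: [0.1, 0.3, -0.2]
gripper_width: 0.601
```

```bash
python3 go.py .4082 .2479 .104 2.9986; python3 wr.py .4082 .2479 -.143 w_clear
```

```text
t 17.2 pos [0.4088 0.2476 0.221 ] F [ 0.1  0.3 -0.2] g 0.601
d [ 0.05  0.03 11.7 ] rot [-0.001 -0.001 -0.004] j6 -1.04
[[297.0, 254.0], [266.0, 254.0], [265.0, 177.0], [298.0, 177.0]]
```

View pics/w_clear.png

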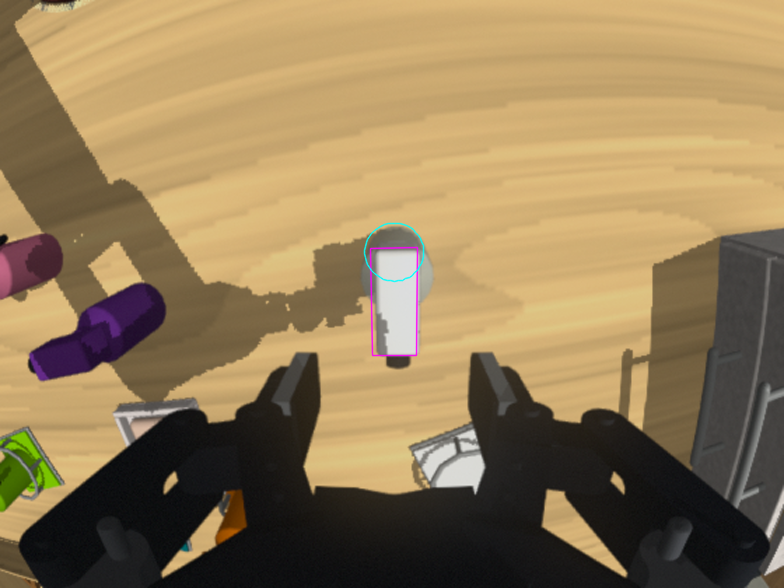

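Emit:
play_rows(commands=[{"dx": 0.1, "dy": 0.1, "dz": 3, "rx": 0, "ry": 0, "rz": 0, "claw": 0.42}, {"dx": 0.1, "dy": 0.1, "dz": 6, "rx": 0, "ry": 0, "rz": 0, "claw": 0.42}, {"dx": 0.1, "dy": 0.1, "dz": 9, "rx": 0, "ry": 0, "rz": 0, "claw": 0.42}, {"dx": 0.1, "dy": 0.1, "dz": 11.4, "rx": 0, "ry": 0, "rz": 0, "claw": 0.42}, {"dx": 0.1, "dy": 0.1, "dz": 11.5, "rx": 0, "ry": 0, "rz": 0, "claw": 0.42}])

```text
time: 17.75
tool_pos: [0.4058, 0.2468, 0.1019]
tool_rot: [-0.004, 0.075, 0.997, -0.002]
contact_force: [-1.2, -0.9, -0.2]
gripper_width: 0.576
```

Emit:
play_rows(commands=[{"dx": 0, "dy": 0, "dz": 0, "rx": 0, "ry": 0, "rz": 0, "claw": 0.9}, {"dx": 0, "dy": 0, "dz": 0, "rx": 0, "ry": 0, "rz": 0, "claw": 0.9}, {"dx": 0, "dy": 0, "dz": 0, "rx": 0, "ry": 0, "rz": 0, "claw": 0.9}, {"dx": 0, "dy": 0, "dz": 0, "rx": 0, "ry": 0, "rz": 0, "claw": 0.9}, {"dx": 0, "dy": 0, "dz": 0, "rx": 0, "ry": 0, "rz": 0, "claw": 0.9}])

```text
time: 18.25
tool_pos: [0.4063, 0.247, 0.1027]
tool_rot: [-0.003, 0.075, 0.997, -0.002]
contact_force: [0.3, -1.0, -0.6]
gripper_width: 0.27
```

```bash
python3 go.py .4082 .2479 .18 2.9986;python3 go.py .622 .287 .175 2.9986
```

```text
t 18.25 pos [0.4063 0.247  0.1027] F [ 0.3 -1.  -0.6] g 0.27
d [-0.13  0.08 -7.73] rot [-0.004 -0.007 -0.007] j6 -1.03
t 18.25 pos [0.4063 0.247  0.1027] F [ 0.3 -1.  -0.6] g 0.27
d [-20.68   7.15  -7.39] rot [-0.004 -0.007 -0.007] j6 -1.03
```

Emit:
play_rows(commands=[{"dx": 0, "dy": 0, "dz": -1.5, "rx": -0.004, "ry": -0.007, "rz": 0, "claw": 0.9}, {"dx": 0, "dy": 0, "dz": -4, "rx": -0.004, "ry": -0.007, "rz": 0, "claw": 0.9}, {"dx": -0.5, "dy": 0.2, "dz": -7, "rx": -0.004, "ry": -0.007, "rz": 0, "claw": 0.9}, {"dx": -3.5, "dy": 1.2, "dz": -7.4, "rx": -0.004, "ry": -0.007, "rz": 0, "claw": 0.9}, {"dx": -7, "dy": 2.4, "dz": -7.4, "rx": -0.004, "ry": -0.007, "rz": 0, "claw": 0.9}])

```text
time: 18.75
tool_pos: [0.4814, 0.2614, 0.1803]
tool_rot: [0.003, 0.075, 0.997, 0.001]
contact_force: [0.2, 0.3, -2.2]
gripper_width: 0.268
```

```bash
python3 go.py .6205 .2865 .175 2.985
```

```text
t 18.75 pos [0.4814 0.2614 0.1803] F [ 0.2  0.3 -2.2] g 0.268
d [-13.38   4.55   0.62] rot [0.003 0.006 0.007] j6 -1.06
```

Emit:
play_rows(commands=[{"dx": -3.5, "dy": 1.2, "dz": 0.5, "rx": 0.003, "ry": 0.006, "rz": 0, "claw": 0.9}, {"dx": -7, "dy": 2.4, "dz": 0.5, "rx": 0.003, "ry": 0.006, "rz": 0, "claw": 0.9}, {"dx": -10.5, "dy": 3.6, "dz": 0.5, "rx": 0.003, "ry": 0.006, "rz": 0, "claw": 0.9}, {"dx": -13.3, "dy": 4.5, "dz": 0.5, "rx": 0.003, "ry": 0.006, "rz": 0, "claw": 0.9}, {"dx": -13.3, "dy": 4.5, "dz": 0.5, "rx": 0.003, "ry": 0.006, "rz": 0, "claw": 0.9}])

```text
time: 19.25
tool_pos: [0.6226, 0.2862, 0.177]
tool_rot: [0.001, 0.075, 0.997, 0.0]
contact_force: [-0.0, -0.7, -2.5]
gripper_width: 0.27
```

```bash
python3 go.py .6205 .2865 .1117 2.992; python3 sn.py scene s8 300 60 200 150
```

```text
t 19.25 pos [0.6226 0.2862 0.177 ] F [-0.  -0.7 -2.5] g 0.27
d [ 0.23 -0.    6.53] rot [ 0.001  0.002 -0.001] j6 -1.1
```

View pics/s8.png

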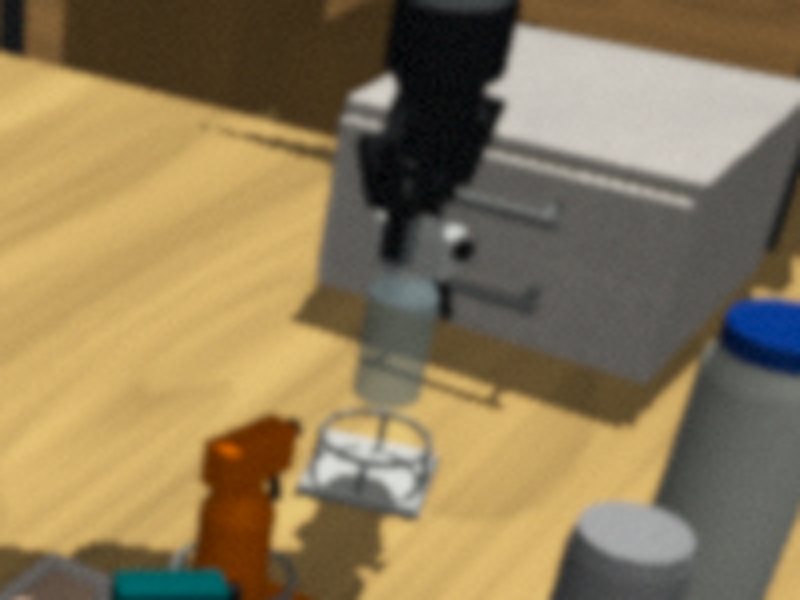

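```bash
python3 - <<'E'
from h import *
for P in [(.6245,.2872,.0743),(.6245,.2872,.15),(.6224,.2875,.036)]: print(((proj('scene',P)-[300,60])*4).round(0))
E
python3 sn.py top t8 60 100 160 120
```

```text
[[382. 390.]]
[[401. 294.]]
[[370. 435.]]
```

View pics/t8.png

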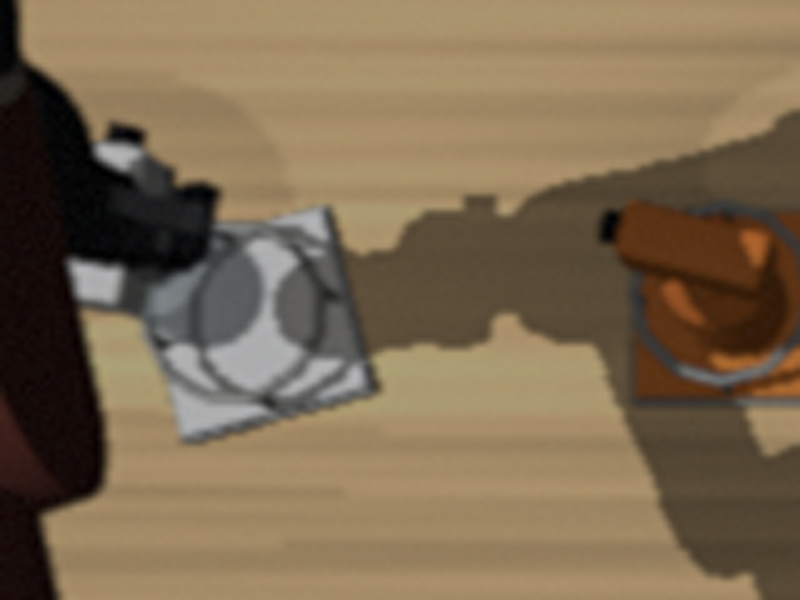

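The bottle and the ring show the same small offset from their projections (bottle +6 px, ring +5 px at 4x zoom), so they are aligned with each other. Lowering.

Emit:
play_rows(commands=[{"dx": 0.15, "dy": 0, "dz": 1, "rx": 0, "ry": 0.001, "rz": 0, "claw": 0.9}, {"dx": 0.15, "dy": 0, "dz": 3, "rx": 0, "ry": 0.001, "rz": 0, "claw": 0.9}, {"dx": 0.1, "dy": 0, "dz": 4.6, "rx": 0, "ry": 0.001, "rz": 0, "claw": 0.9}, {"dx": 0.1, "dy": 0, "dz": 5.7, "rx": 0, "ry": 0.001, "rz": 0, "claw": 0.9}, {"dx": 0.1, "dy": 0, "dz": 6.1, "rx": 0, "ry": 0.001, "rz": 0, "claw": 0.9}])

```text
time: 19.85
tool_pos: [0.617, 0.2859, 0.1133]
tool_rot: [-0.002, 0.075, 0.997, -0.001]
contact_force: [-0.6, -0.1, -2.3]
gripper_width: 0.268
```

```bash
python3 go.py .6205 .2865 .1117 2.992
```

```text
t 19.85 pos [0.617  0.2859 0.1133] F [-0.6 -0.1 -2.3] g 0.268
d [-0.33  0.11  0.16] rot [-0.002 -0.005  0.   ] j6 -1.1
```

Emit:
play_rows(commands=[{"dx": -0.15, "dy": 0.05, "dz": 0, "rx": -0.002, "ry": -0.004, "rz": 0, "claw": 0.9}, {"dx": -0.25, "dy": 0.1, "dz": 0.1, "rx": -0.002, "ry": -0.004, "rz": 0, "claw": 0.9}, {"dx": -0.25, "dy": 0.1, "dz": 0.15, "rx": -0.002, "ry": -0.004, "rz": 0, "claw": 0.9}, {"dx": -0.25, "dy": 0.1, "dz": 0.2, "rx": -0.002, "ry": -0.004, "rz": 0, "claw": 0.9}, {"dx": -0.25, "dy": 0.1, "dz": 0.22, "rx": -0.002, "ry": -0.004, "rz": 0, "claw": 0.9}])

```text
time: 20.35
tool_pos: [0.6202, 0.2867, 0.1119]
tool_rot: [0.0, 0.075, 0.997, 0.0]
contact_force: [-0.1, -0.2, -1.2]
gripper_width: 0.271
```

```bash
python3 go.py .6205 .2865 .1117 2.992;  python3 sn.py scene s9 330 100 140 105
```

```text
t 20.35 pos [0.6202 0.2867 0.1119] F [-0.1 -0.2 -1.2] g 0.271
d [-0.04 -0.01  0.02] rot [0.001 0.    0.   ] j6 -1.1
```

View pics/s9.png

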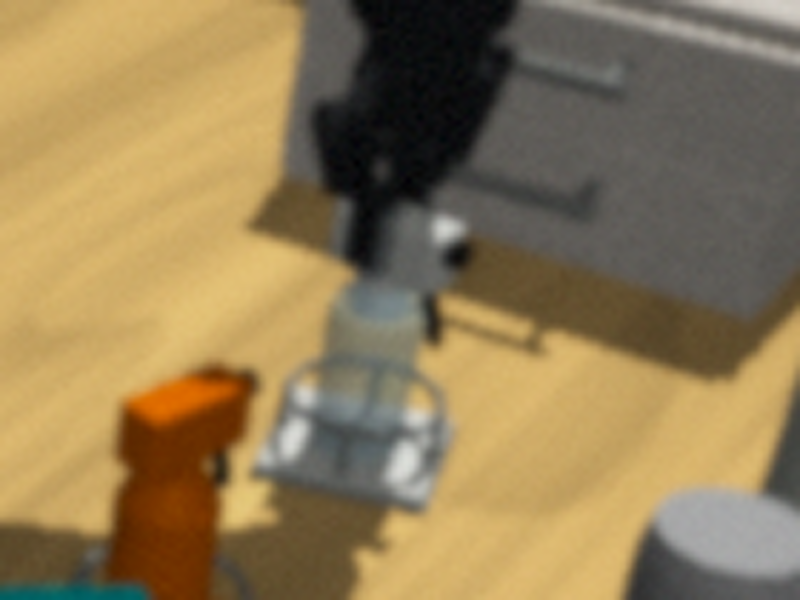

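The clear bottle is inside the white-pad ring. The force is still -1.2 N, so I'll lower it 0.6 mm more before releasing.

Emit:
play_rows(commands=[{"dx": 0, "dy": 0, "dz": 0.04, "rx": 0, "ry": 0, "rz": 0, "claw": 0.9}, {"dx": 0, "dy": 0, "dz": 0.08, "rx": 0, "ry": 0, "rz": 0, "claw": 0.9}, {"dx": 0, "dy": 0, "dz": 0.08, "rx": 0, "ry": 0, "rz": 0, "claw": 0.9}])

```text
time: 20.7
tool_pos: [0.6203, 0.2867, 0.1118]
tool_rot: [0.0, 0.075, 0.997, 0.001]
contact_force: [-0.7, 0.4, 2.8]
gripper_width: 0.272
```

Emit:
play_rows(commands=[{"dx": 0, "dy": 0, "dz": 0, "rx": 0, "ry": 0, "rz": 0, "claw": 0.65}, {"dx": 0, "dy": 0, "dz": 0, "rx": 0, "ry": 0, "rz": 0, "claw": 0.5}, {"dx": 0, "dy": 0, "dz": 0, "rx": 0, "ry": 0, "rz": 0, "claw": 0.4}, {"dx": 0, "dy": 0, "dz": -2, "rx": 0, "ry": 0, "rz": 0, "claw": 0.4}, {"dx": 0, "dy": 0, "dz": -5, "rx": 0, "ry": 0, "rz": 0, "claw": 0.4}])

```text
time: 21.2
tool_pos: [0.6186, 0.286, 0.1591]
tool_rot: [-0.002, 0.075, 0.997, -0.001]
contact_force: [-0.3, -0.8, 0.5]
gripper_width: 0.598
```

Emit:
play_rows(commands=[{"dx": 0, "dy": 0, "dz": -3, "rx": 0, "ry": 0, "rz": 0, "claw": 0.4}, {"dx": 0, "dy": 0, "dz": -7, "rx": 0, "ry": 0, "rz": 0, "claw": 0.4}, {"dx": 4, "dy": -1, "dz": -9, "rx": 0, "ry": 0, "rz": 0, "claw": 0.4}, {"dx": 8, "dy": -2, "dz": -9, "rx": 0, "ry": 0, "rz": 0, "claw": 0.4}, {"dx": 12, "dy": -3, "dz": -9, "rx": 0, "ry": 0, "rz": 0, "claw": 0.4}])

```text
time: 21.7
tool_pos: [0.4952, 0.2743, 0.251]
tool_rot: [-0.001, 0.075, 0.997, 0.0]
contact_force: [-0.8, -0.6, -0.3]
gripper_width: 0.601
```

Emit:
play_rows(commands=[{"dx": 4, "dy": 0, "dz": 0, "rx": 0, "ry": 0, "rz": 0, "claw": 0.4}, {"dx": 8, "dy": 0, "dz": 0, "rx": 0, "ry": 0, "rz": 0, "claw": 0.4}, {"dx": 12, "dy": 0, "dz": 0, "rx": 0, "ry": 0, "rz": 0, "claw": 0.4}, {"dx": 12, "dy": 0, "dz": 0, "rx": 0, "ry": 0, "rz": 0, "claw": 0.4}])

```text
time: 22.1
tool_pos: [0.3732, 0.2928, 0.2512]
tool_rot: [-0.001, 0.073, 0.997, 0.0]
contact_force: [0.6, 0.4, 0.2]
gripper_width: 0.597
```

```bash
python3 sn.py scene f1 160 100 280 210; python3 sn.py top f2 60 100 320 200; python3 go.py .5 .3 .22 3
```

```text
t 22.2 pos [0.3762 0.2924 0.2515] F [ 0.6  0.  -1. ] g 0.602
d [-12.14   2.58   3.14] rot [ 0.001 -0.001 -0.007] j6 -0.92
```

View pics/f1.png

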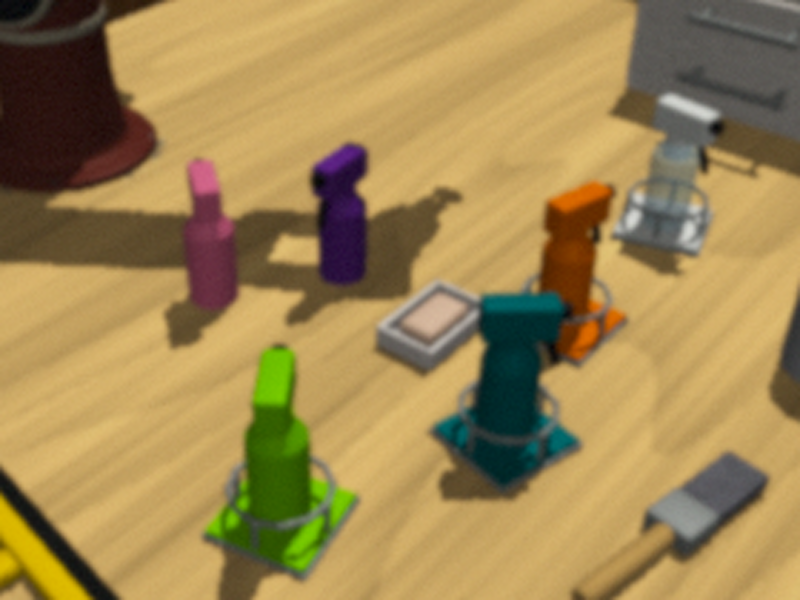

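View pics/f2.png

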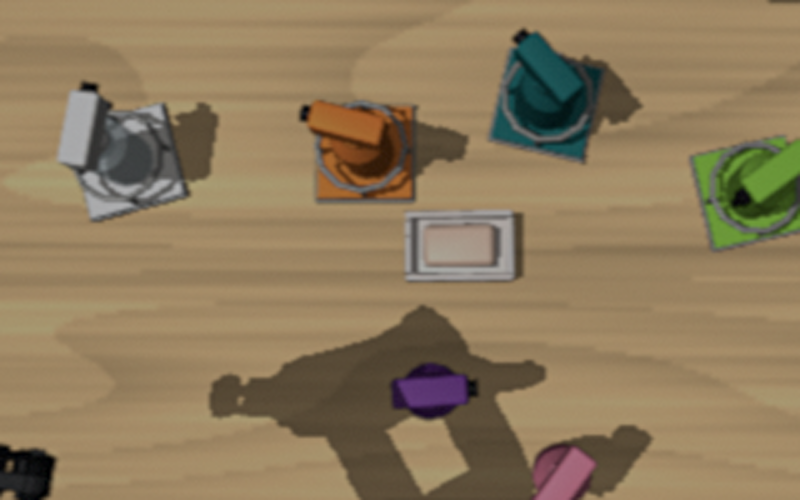

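All four bottles stand upright in the rings of their own colour: lime (275,460), teal (510,380), amber (570,270) and clear (675,175) in the scene crop. I'll check the bystanders' positions and then hand in.

```bash
python3 - <<'E'
from h import *
from plant import ticket
a=cv2.imread('pics/top0.png'); b=grab_frame('top')
for n,(u,v,w,h) in {'dish':(222,184,46,30),'squeegee':(412,180,85,95)}.items():
    A=a[v:v+h,u:u+w]; r=cv2.matchTemplate(b[v-8:v+h+8,u-8:u+w+8],A,cv2.TM_CCOEFF_NORMED); _,m,_,l=cv2.minMaxLoc(r); print(n,round(m,3),l[0]-8,l[1]-8)
print(ticket.job_done())
E
```

```text
dish 0.999 0 0
squeegee 1.0 0 0
the job is handed in; nothing more can be done
None
```

All four spray bottles are in the holders of their own colour, placed in the order teal, lime, amber, clear. I handed the job in at about 22 s on the clock. Each bottle was kept upright on the way, lowered to the height of its pad, released and left with the gripper clear.

**Last checks:**
- **Bottles:** the final scene and top pictures show all four standing upright inside their rings. I judged this by eye, without measuring the final tilt or height.
- **Pad contact:** the vertical force showed the pad taking the weight of the teal, amber and clear bottles before release. For lime the reading was less clear (-0.6 N). I lowered it a further 0.5 mm and released without another force reading.
- **Bystanders:** image matching showed no shift of the soap dish or the squeegee.
- **Disagreement:** my first reading of the white-pad ring was about 10 mm off the pad centre. That reading appears to have picked up the ring's shadow, so I used the pad centre, which the overlays confirmed.

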